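# Unlock a jig slide with its cam knob and pin

### The job

Free and retract the locating slide on the welding jig station: turn the sloping cam knob counterclockwise until the sprung follower drops fully into the notch of the cam, then take the pin tool from its holder block, hold the slide's recessed button down with it and, with the pin still in the recess, push the slide out, away from the robot, all the way to its end stop. Then stand the pin back upright in its holder, fully down, and leave the knob, the slide and everything else on the table as they are.

Things in the scene. Friction and masses are not known exactly. Their poses are not given: they have to be found in the camera images.
- station: Steel base 210 x 220 x 12 mm fixed to the table; origin under its centre, x is the way the slide is pushed out (roughly away from the robot), z up. On it (mm): at y -19..86 a grey sloping plate with the cam; at y -65 the slide between rails, with a catch post 50 high at x -8, y -101; an end stop at x 100. Highest are the knob (121 at most), the sloping plate's edge (97) and the lug.
- cam_grip (a point): Grip point on the cam knob's axis: a black bar 50 long, 14 thick, 36 high on a steel cam disc 60 mm across, 8 thick; the point is 26 mm above the disc's face, 10 below the bar's top. z = turning axis, leaning 0.56 rad (32 deg) from vertical towards the station's -x (robot side): grip along it, tool tilted. x = along the bar, y = through its thickness; both turn with it
- cam_notch (a point): The notch in the cam disc's rim, about 8 mm wide and 7 deep, 30 mm from the axis on the cam's -y side (a quarter turn clockwise from the bar's +x end); turns with the knob. The follower meets the rim on the station's -y side
- cam (a joint): Angle of knob and cam, rad, growing counterclockwise seen from above. Starts at -2.2 to -0.7; at 0 the notch meets the follower and the bar lies along the station's x. Stops at -2.6 and +0.5; friction about 0.1 N m; stays where left. From about -0.25 the follower begins to sink and draws the cam on; once it is down the cam is locked within some 0.05 rad of 0
- follower (a joint): Sprung brass follower (7 mm rod along the station's y, at the disc's -y side): 0 when it rides on the cam's round rim, 0.007 m when it has dropped fully into the notch. Until it has dropped, the rod's far end bars the slide.
- recess (a point): Centre of the mouth of the round hole (13 mm diameter, 2 mm chamfer) in the slide's top face; axes as the station's. The slide is a steel block 100 x 54 x 34 mm, its top 48 mm above the table. The brass button's top stands 12 mm below the mouth
- lug_top (a point): Top of the lug on the slide (10 mm in x, 26 in y), 80 mm above the table, beside the recess: near the recess let the fingers close along the station's x to clear it
- button (a joint): Depth by which the recessed button is pushed, m: 0 up, 0.007 fully down; spring 2 to 4.5 N. It must be down about 0.005 or more for the slide to move, and kept so for the first 20 mm; later it springs up behind the catch.
- slide (a joint): Travel of the slide along the station's +x, m: 0 in, 0.045 out at its stop. Friction about 2 N; stays where left.
- pin_grip (a point): Middle of the pin tool's handle: the pin is a steel tool 86 mm long, handle a plain cylinder 22 mm diameter and 44 long, below it a shank of 7 mm diameter and 42 long. Loose, about 0.11 kg. It starts upright in the holder, handle up, this point 72 mm above the table; z runs from tip to handle.
- pin_tip (a point): Tip of the pin's shank, 64 mm below pin_grip along the pin.
- holder_hole0 (a point): Centre of the mouth of the holder's hole (14 mm through, 15 mm wide with play, 2 mm chamfer): a fixed aluminium block 60 x 60 x 50 mm, the mouth in its top, 50 mm above the table. It stands left or right of the station. The pin's handle shoulder rests on the block, the tip then 42 mm below this point.
- clamp: Red toggle clamp 90 x 50 mm, fixed to the table on the side of the station where the holder is not; lever raised to 160 mm. Origin under its centre. Obstacle.
- bracket_a: Loose zinc-plated angle bracket 50 x 36 x 50 mm, origin under its centre. Leave alone.
- bracket_b: Loose angle bracket like the other. Leave alone.
- nozzle: Loose copper nozzle cone, 26 mm diameter, 56 high, origin under its centre. Leave alone.
- magnet: Loose blue weld magnet 30 x 40 x 24 mm on the station's base behind the sloping plate. Leave alone.
- collar: Loose brass stop collar, 28 mm diameter, 16 high, on the station's base before the sloping plate. Leave alone.
- pin: The loose pin tool itself, origin at its tip.
Things that resemble listed ones, but are neither listed nor needed, are in the scene too. Leave any green look-alike of the pin alone.

How it is judged:
By the outcome, as a careful person would: the job done as asked, in the order asked, and still so for the second after the job is handed in, with the robot touching nothing.
It also fails if it takes over 72 s, if anything falls off the work surface, if the arm or the gripper's body presses on something with over 40 N, if the wrist force passes 120 N, or if a joint passes its speed limit or range.

### The arm

A 6-joint arm with a two-finger parallel gripper is mounted at the origin on the work surface. World frame = base frame: x ahead of the robot, y to its left, z up, the work surface at z = 0. Lengths are in m, angles in degrees, forces in N, time in s.
With the tool pointing down it reaches from about 0.4 to 0.825 m from the base axis. Payload 7 kg.
Tool frame: the origin (TCP) lies between the finger pads; the fingertips stand 19 mm ahead of it and the grasp point (between the pads) is the TCP; x points along the fingers, y is the direction in which the jaws open and shut, and the axes are right-handed (so a half turn about x gives the same grasp; the last joint's range is limited). The gripper opens to 88 mm and grips with 3 to 60 N. Pads are 19 mm wide; open, the fingers measure 130 mm over their backs; the gripper's body (78 mm by 193 mm) begins 47 mm behind the grasp point.
Start: joints at [-55.972, 20.546, 0.682, 0, -70.136, -16.507], TCP at [0.203, -0.644, 0.224] pointing down, gripper open.
Joint ranges: [-176.03, 176.03], [-82.01, 121.73], [-58.28, 71.71], [-173.87, 95.51], [-174.79, -0.11], [-173.66, 173.66]. Speed limits (degrees/s): [136.94, 136.94, 172.46, 180, 180, 180].

### API

Orientations are given as [roll, pitch, yaw] about the fixed x, y, z axes, in that order (R = Rz(yaw) Ry(pitch) Rx(roll)).
In Python, from plant import r gives the robot as it stands.
- The arm moves only by the tool send_rows, never from a script. Its argument "plan" is a list of rows, each a list of 2 entries, a list of its own where there are three numbers: the shift along the tool's x, y, z scaled (see below), then the turn, a rotation vector about the tool's x, y, z scaled (see below). A call has exactly 5 rows; each row is the pose to reach, as a shift and turn from the pose measured when the call began, along the tool's axes at that moment; what a row does not reach only later rows make up. The controller multiplies each number of a shift by 0.15 m and each number of a turn by pi/4 rad. A row lasts 1/10 s, in which the tool goes at most 50 mm and 8.59 degrees, less where a joint would pass 70% of its speed; a pose out of reach is approached as far as the arm can. A call with a number of a shift or a turn outside -1 to 1 is refused whole. A call with a gripper value outside its range is refused whole. "jaw" is the opening, from -1 (shut) to 1 (fully open), so that 0 is half open, set as the call begins (left out, the last holds). The fingers move at their own pace and stop on an object; "force" is the grip in N (left out, the last holds). Time passes only in rows, so rows that repeat a pose let the fingers close, or fill a call up. It gives the time, the measured TCP pose, the force and the opening at its end, in the units of the state.
- r.get_state(): the state, without advancing time (a new reading comes with each control period).
- r.capture(name): name is "scene" or "top" or "wrist"; returns a dict with "color" (480x640x3 uint8, red, green, blue), "range_z" (480x640 float32, m along the optical axis (not along the pixel's ray), 0 where there is no reading), "mtx" (3x3 intrinsics, pixels), "pose" (4x4, takes a point from camera to world coordinates). Camera axes: x right, y down, z forward; pixel columns grow to the right and rows downward; lengths in m; the calibration is good to about 2 mm. A picture is of the moment at which its call begins.
- r.close_job(): hands the job in, once; it reports no verdict.
Trained networks look in a picture, given as the dict that the camera call returned (one of the last four; its "shot" number tells which), for a name from the list of things; names that differ only in an ending like _2 or _b are one class to them, and where a whole thing is asked for, a point or a joint stands for the part that bears it (a point fixed in the world has none). Each returns a list of dicts, best first, with "score" (0 to 1); they miss things now and then, are a little off and sometimes report something else, mostly with a low value. They report only what shows in the picture. A call takes as long as a camera call. They do not tell look-alikes from the thing itself.
- r.find_in(picture, target): "uv" ([column, row] in pixels, amid what is visible of it).
- r.trace(picture, target): "mask" (480x640 bool, what is visible of it) and "uv" ([column, row] in pixels, amid what is visible of it).
The state is a dict: "time_s": time; "joints": joint angles; "qd": joint speeds; "joint_torque": joint torques, N m; "tcp_pos": TCP position; "eef_rot": TCP orientation; "contact_force": force on the tool from outside, world axes, zero at the start; "moment": the same for the moment, N m; "gripper_width": finger opening in m.
Only numpy, scipy, OpenCV 4.12 (cv2) and the standard library are available. Lean on these libraries where they do the work, as an engineer would, in place of code of your own. Each camera call takes 0.05 s, during which the arm holds its last target. There are 200 camera calls.

## Working session

There is one attempt and no reset: what is moved stays moved. The work goes in short steps, Python scripts to look and compute and a tool call to move; the robot and the scene stay as the last step left them, time stands still between calls to the robot, and variables do not carry over. Pictures are saved under pics/ and viewed, about 8 in all and at most 12, crops included, and the job is handed in when it is done.

Besides the shell and the picture viewer there is one more tool, called after "Emit:" by a JSON object that holds its "op" and its "data". send_rows: Moves the arm, as the interface text tells. Its arguments: {"type":"object","properties":{"plan":{"type":"array"},"jaw":{"type":"number"},"force":{"type":"number"}},"required":["plan"]}

```bash
ls; mkdir -p pics; cat > h.py <<'E'
import numpy as np, cv2
from scipy.spatial.transform import Rotation as R
from plant import r
def px2w(p,uv,z=None,k=2):
    u,v=uv; K=np.array(p["mtx"]);T=np.array(p["pose"])
    ray=np.linalg.inv(K)@[u,v,1.]
    if z is None:
        a=p["range_z"][max(0,int(v)-k):int(v)+k+1,max(0,int(u)-k):int(u)+k+1]; a=a[a>0]
        d=np.median(a) if a.size else np.nan
    else: d=(z-T[2,3])/(T[:3,:3]@ray)[2]
    return T[:3,:3]@(ray*d)+T[:3,3]
def w2px(p,P):
    T=np.array(p["pose"]);c=T[:3,:3].T@(np.asarray(P)-T[:3,3]);q=np.array(p["mtx"])@c;return q[:2]/q[2]
def cloud(p):
    v,u=np.mgrid[:480,:640];d=p["range_z"];K=np.array(p["mtx"]);T=np.array(p["pose"])
    c=np.stack([(u-K[0,2])/K[0,0]*d,(v-K[1,2])/K[1,1]*d,d],-1)
    w=c@T[:3,:3].T+T[:3,3]; w[d<=0]=np.nan; return w
def save(p,n,crop=None,s=1):
    im=p["color"][:,:,::-1]
    if crop: im=im[crop[1]:crop[3],crop[0]:crop[2]]
    cv2.imwrite("pics/"+n,cv2.resize(np.ascontiguousarray(im),None,fx=s,fy=s,interpolation=cv2.INTER_CUBIC))
def tcp():
    s=r.get_state(); return np.array(s["tcp_pos"]),R.from_euler("xyz",s["eef_rot"],degrees=True)
def Rtool(xdir,ydir):
    x=np.array(xdir,float);x/=np.linalg.norm(x);y=np.array(ydir,float);y-=x*(x@y);y/=np.linalg.norm(y)
    return R.from_matrix(np.stack([x,y,np.cross(x,y)],1))
def go(P,Rt):
    p,Q=tcp();d=Q.inv().apply(np.array(P)-p)/0.15;w=(Q.inv()*Rt).as_rotvec()/(np.pi/4)
    print("shift",d.round(4).tolist(),"turn",w.round(4).tolist(),"| mm",(np.linalg.norm(d)*150).round(1),"deg",(np.linalg.norm(w)*45).round(1))
E
python3 - <<'E'
from h import *
print(r.get_state())
for n in("scene","top"):
    p=r.capture(n); save(p,n+"0.png"); print(n,p["mtx"],p["pose"])
    for t in["station","cam_grip","cam_notch","recess","lug_top","pin_grip","pin","holder_hole0","clamp","bracket_a","nozzle","magnet","collar"]:
        for o in r.find_in(p,t)[:3]: print(t,np.round(o["uv"]),round(o["score"],2),px2w(p,o["uv"]).round(3))
np.save
E
```

```text
pics
{'time_s': 0.0, 'joints': array([-5.59740766e+01,  2.05924800e+01,  6.33123243e-01, -1.99577968e-02,
       -7.01356279e+01, -1.65092392e+01]), 'qd': array([ 0.08621403, -0.04537556,  0.0521179 , -0.01661312, -0.05794379,
       -0.09630927]), 'joint_torque': array([-4.32962734e-04, -5.82717025e+01,  2.93055689e+01,  6.99732721e+00,
        6.94759452e-03, -1.13790884e-04]), 'tcp_pos': array([ 0.20301176, -0.64322535,  0.22300647]), 'eef_rot': array([ 95.33748253,  89.90317953, 112.8473696 ]), 'contact_force': array([-0.50542934,  0.36634795,  0.26523587]), 'moment': array([-0.02805046, -0.0155896 ,  0.04623634]), 'gripper_width': 0.08751947842529047}
scene [[532.04350588   0.         316.28593565]
 [  0.         532.04350588 240.38617868]
 [  0.           0.           1.        ]] [[-0.82399355  0.29995767 -0.48068704  1.02472643]
 [ 0.56657189  0.42787454 -0.70421564  0.71392816]
 [-0.00556113 -0.85261291 -0.52251344  0.58404855]
 [ 0.          0.          0.          1.        ]]
station [306. 263.] 0.84 [ 0.559 -0.003  0.008]
cam_grip [315. 239.] 0.96 [0.566 0.036 0.086]
cam
[... 1326 characters left out ...]
 [0.553 0.034 0.106]
recess [373. 265.] 0.72 [ 0.529 -0.07   0.048]
lug_top [374. 265.] 0.89 [ 0.529 -0.074  0.047]
pin_grip [205. 235.] 0.65 [0.612 0.317 0.021]
pin_grip [216. 276.] 0.46 [0.504 0.279 0.093]
pin [374. 266.] 0.72 [ 0.526 -0.073  0.047]
pin [205. 237.] 0.52 [0.607 0.317 0.02 ]
pin [220. 280.] 0.47 [0.495 0.268 0.093]
holder_hole0 [223. 282.] 0.63 [0.494 0.267 0.063]
clamp [461. 267.] 0.73 [ 0.52  -0.272  0.039]
clamp [465. 198.] 0.72 [ 0.681 -0.29   0.048]
bracket_a [217. 213.] 0.82 [0.67  0.292 0.004]
bracket_a [173. 282.] 0.77 [0.506 0.394 0.004]
nozzle [327. 246.] 0.49 [0.569 0.032 0.082]
magnet [335. 219.] 0.81 [0.64  0.011 0.037]
collar [304. 279.] 0.4 [0.504 0.086 0.022]
```

View pics/scene0.png

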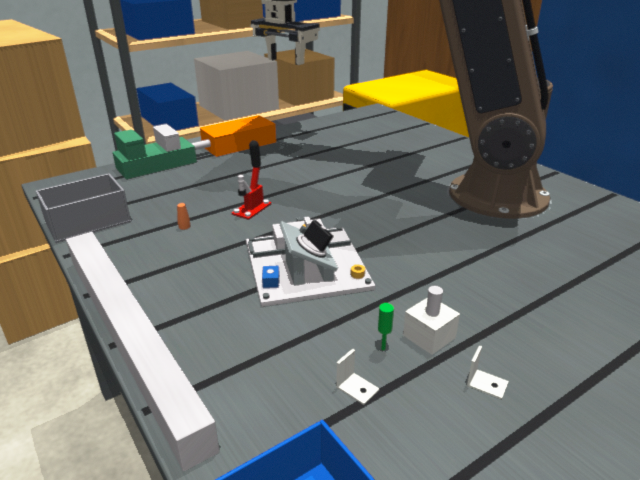

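```bash
python3 - <<'E'
from h import *
p=r.capture("top"); save(p,"topc.png",(160,170,510,330),2.2)
E
```

```text
(no output)
```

View pics/topc.png

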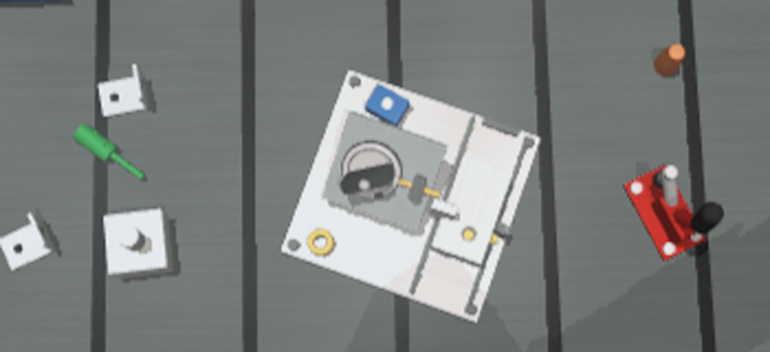

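Scene view: grey pin in the holder at (434,300); green look-alike at (386,325), tilted on the table; the station is at (310,255) and the clamp at (255,185). Top view: station yawed about -20°, bar roughly along world y, recess dot at crop (468,234). Candidates for the pin are the grey one (434,300) and the green one (386,325); I choose the grey one, which is upright in the white block.

```bash
python3 - <<'E'
from h import *
p=r.capture("top"); w=cloud(p)
m=(w[...,2]>0.006)&(w[...,2]<0.018)&(abs(w[...,0]-.56)<.18)&(abs(w[...,1])<.18)
m=m&(p["color"].min(-1)>120)
m2=cv2.morphologyEx(m.astype(np.uint8),cv2.MORPH_CLOSE,np.ones((3,3)))
P=w[m][:,:2].astype(np.float32); print(len(P)); rc=cv2.minAreaRect(P); print(rc)
# slide top z~.048
m=(abs(w[...,2]-.048)<.004)&(abs(w[...,0]-.56)<.12)&(w[...,1]<0.0)&(w[...,1]>-.15)
print("slide",cv2.minAreaRect(w[m][:,:2].astype(np.float32)))
# holder
m=(abs(w[...,2]-.050)<.004)&(abs(w[...,0]-.5)<.07)&(abs(w[...,1]-.27)<.07)
print("holder",cv2.minAreaRect(w[m][:,:2].astype(np.float32)))
m=(w[...,2]>.085)&(abs(w[...,0]-.5)<.07)&(abs(w[...,1]-.27)<.07); print("pin top",w[m].mean(0),m.sum(),w[m].max(0),w[m].min(0))
m=(w[...,2]>.06)&(abs(w[...,0]-.56)<.1)&(abs(w[...,1]-.04)<.07)&(p["color"].max(-1)<70); print("bar",w[m].mean(0),m.sum(),w[m].max(0),w[m].min(0))
q=r.capture("wrist");t,Q=tcp();T=np.array(q["pose"])
print(q["mtx"]); print("cam in tool",Q.inv().apply(T[:3,3]-t),(Q.inv().as_matrix()@T[:3,:3]).round(3))
E
```

```text
4305
((0.5711164474487305, -0.00975547730922699), (0.2729179561138153, 0.26314789056777954), 62.05791091918945)
slide ((0.532776415348053, -0.06118561327457428), (0.11317527294158936, 0.10055887699127197), 68.98207092285156)
holder ((0.5020592212677002, 0.2740609347820282), (0.060650844126939774, 0.06093103066086769), 5.595323085784912)
pin top [0.50166952 0.27337337 0.09364758] 84 [0.51201746 0.2843956  0.09861156] [0.49094677 0.26270621 0.08553651]<stdin>:14: RuntimeWarning: Mean of empty slice.
  ret = um.true_divide(
Traceback (most recent call last):
ValueError: zero-size array to reduction operation maximum which has no identity
```

```bash
python3 - <<'E'
from h import *
p=r.capture("top")
C=np.array([px2w(p,c,0.012)[:2] for c in [(319.1,201.8),(405.5,231.4),(377.3,316.4),(288.2,283.6)]])
print(C.round(4).tolist(),"centre",C.mean(0)); 
a=(C[0]+C[1]-C[2]-C[3])/2;print("xdir len",np.linalg.norm(a),"yaw",np.degrees(np.arctan2(a[1],a[0])))
b=(C[0]+C[3]-C[1]-C[2])/2;print("ydir len",np.linalg.norm(b),"yaw",np.degrees(np.arctan2(b[1],b[0]))-90)
q=r.capture("wrist");t,Q=tcp();T=np.array(q["pose"])
print(q["mtx"]); print("cam in tool",Q.inv().apply(T[:3,3]-t),(Q.inv().as_matrix()@T[:3,:3]).round(3))
s=r.get_state();print(s["joints"]);print(Q.as_matrix().round(3))
# proposed look pose
yaw=np.radians(-20.7);sy=[-np.sin(yaw),np.cos(yaw),0];c=C.mean(0)
go([c[0]-.06,c[1],.36],Rtool([0,0,-1],sy)); go([c[0]-.06,c[1],.36],Rtool([0,0,-1],[-v for v in sy]))
E
```

```text
[[0.6885, 0.0479], [0.612, -0.1536], [0.4147, -0.0798], [0.4945, 0.1237]] centre [ 0.55242467 -0.01544326]
xdir len 0.20943432022759867 yaw -20.925957089573284
ydir len 0.2170829410283274 yaw -21.10673330200119
[[332.16462337   0.         326.51285354]
 [  0.         332.16462337 239.37978407]
 [  0.           0.           1.        ]]
cam in tool [-0.16090002 -0.00065909 -0.08390999] [[-0.001 -0.307  0.952]
 [ 1.     0.001  0.001]
 [-0.001  0.952  0.307]]
[-5.59726772e+01  2.05468660e+01  6.80825484e-01 -1.14250481e-04
 -7.01329041e+01 -1.65084208e+01]
[[ 0.    -0.301  0.954]
 [-0.     0.954  0.301]
 [-1.    -0.     0.   ]]
shift [-0.9071, 3.4135, 3.0996] turn [0.8493, 0.0, 0.0] | mm 704.9 deg 38.2
shift [-0.9071, 3.4135, 3.0996] turn [-3.1507, -0.0, 0.0] | mm 704.9 deg 141.8
```

Emit:
{"op": "send_rows", "data": {"plan": [[[-0.1,0.15,0.15],[0,0,0]],[[-0.2,0.35,0.35],[0,0,0]],[[-0.3,0.57,0.57],[0,0,0]],[[-0.4,0.8,0.8],[0,0,0]],[[-0.5,1,1],[0,0,0]]], "jaw": 1}}

```text
time_s: 2.1
tcp_pos: [0.3016, -0.4537, 0.2996]
eef_rot: [-39.8, 90.0, -22.3]
contact_force: [1.3, -0.4, 0.5]
gripper_width: 0.0878
```

Emit:
{"op": "send_rows", "data": {"plan": [[[-0.1,0.2,0.2],[0,0,0]],[[-0.2,0.4,0.4],[0,0,0]],[[-0.3,0.6,0.6],[0,0,0]],[[-0.4,0.8,0.8],[0,0,0]],[[-0.4,1,1],[0,0,0]]]}}

```text
time_s: 2.6
tcp_pos: [0.4005, -0.2643, 0.3622]
eef_rot: [-38.3, 89.7, -20.7]
contact_force: [0.6, -0.3, 1.1]
gripper_width: 0.0878
```

Emit:
{"op": "send_rows", "data": {"plan": [[[0,0.2,0.2],[0,0,0]],[[0,0.4,0.4],[0,0,0]],[[0,0.6,0.6],[0,0,0]],[[0,0.8,0.8],[0,0,0]],[[0,1,1],[0,0,0]]]}}

```text
time_s: 3.1
tcp_pos: [0.4988, -0.0744, 0.3628]
eef_rot: [-33.0, 89.7, -15.4]
contact_force: [1.1, -0.7, 1.0]
gripper_width: 0.0874
```

```bash
python3 - <<'E'
from h import *
print(r.get_state()["joints"],tcp()[0])
y=np.radians(-21);go([.47,-.0,.36],Rtool([0,0,-1],[-np.sin(y),np.cos(y),0]))
E
```

```text
[ 13.99868997   0.38974127  -6.73561806   0.15942754 -82.59464355
 -86.48401986] [ 0.49884791 -0.07438762  0.36277539]
shift [0.0167, 0.5309, -0.0341] turn [0.8563, 0.0071, 0.0017] | mm 79.8 deg 38.5
```

Emit:
{"op": "send_rows", "data": {"plan": [[[0.0,0.1,0],[0.18,0,0]],[[0,0.2,0],[0.36,0,0]],[[0,0.35,0],[0.54,0,0]],[[0,0.5,0],[0.7,0,0]],[[0.02,0.53,-0.03],[0.856,0,0]]]}}

```text
time_s: 3.6
tcp_pos: [0.4705, 0.0016, 0.3599]
eef_rot: [13.2, 89.6, -8.0]
contact_force: [-0.1, -0.0, -0.2]
gripper_width: 0.0877
```

```bash
python3 - <<'E'
from h import *
p=r.capture("wrist"); save(p,"w1.png",None,1.25)
for t in["cam_grip","cam_notch","recess","lug_top"]:
    for o in r.find_in(p,t)[:2]: print(t,np.round(o["uv"],1),round(o["score"],2),px2w(p,o["uv"]).round(4))
o=r.trace(p,"cam_grip")
w=cloud(p)
for q in o[:2]:
    m=q["mask"]; print(m.sum(),w[m].min(0),w[m].max(0))
import pickle; pickle.dump(p,open("w1.pkl","wb"))
print(tcp()[0],r.get_state()["joints"])
E
```

```text
cam_grip [365.7 251.3] 0.55 [0.5511 0.0256 0.1113]
cam_notch [368.9 253.3] 0.73 [0.555  0.0286 0.112 ]
cam_notch [295.8 242.3] 0.56 [ 0.5242 -0.0683  0.0484]
recess [292.4 243.2] 0.91 [ 0.5238 -0.0738  0.0479]
recess [540.  235.5] 0.74 [0.6695 0.2983 0.0042]
lug_top [294.2 245.6] 0.97 [ 0.5282 -0.0727  0.0482]
1523 [nan nan nan] [nan nan nan]
[ 4.70856585e-01 -2.83066948e-04  3.59686575e-01] [  24.1923217    -3.06297958  -10.49093852    0.21522283  -82.31159608
 -135.07222459]
```

View pics/w1.png

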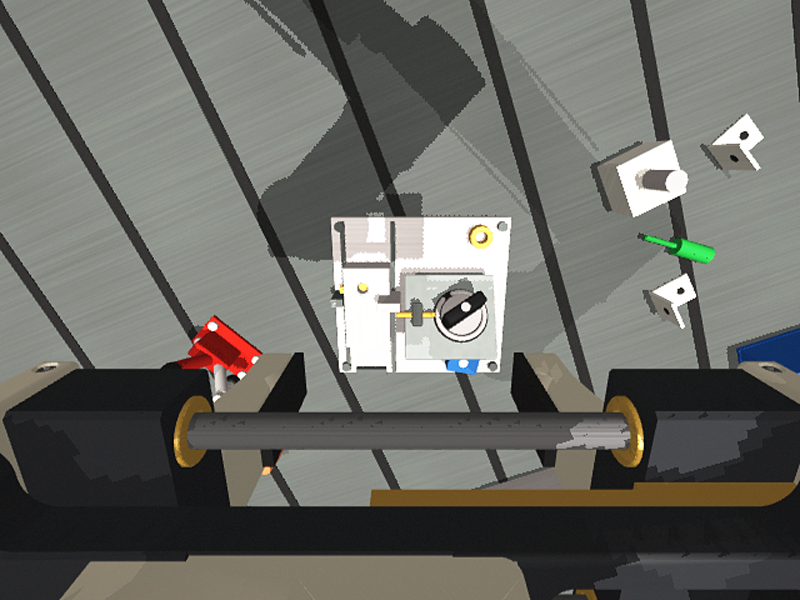

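Wrist view (1.25×): base corners (332,217)…(508,373), recess at (362,287), lug at (388,296), bar centre (463,312) slanted with an end at (485,295), follower rod at (415,314), holder with the grey pin at (670,180), green look-alike (690,250).

```bash
cat >> h.py <<'E'
def axes(yaw):
    y=np.radians(yaw); xs=np.array([np.cos(y),np.sin(y),0]);ys=np.array([-np.sin(y),np.cos(y),0]);zs=np.array([0,0,1.])
    L=0.56; n=-np.sin(L)*xs+np.cos(L)*zs; u=np.cos(L)*xs+np.sin(L)*zs  # u: bar dir at cam=0 , ys
    return xs,ys,zs,n,u
E
cat > knob.py <<'E'
from h import *
def knob(p,yaw,c):
    xs,ys,zs,n,u=axes(yaw); w=cloud(p)
    d=w-np.array([*c,0]); 
    loc=np.stack([d@xs,d@ys,w[...,2]],-1)
    m=(p["color"].max(-1)<75)&(loc[...,2]>.06)&(loc[...,2]<.135)&(abs(loc[...,0])<.09)&(abs(loc[...,1]-.033)<.055)
    q=w[m]; h=q@n; top=np.percentile(h,95); s=q[h>top-.006]
    U=np.stack([s@u,s@ys],1).astype(np.float32); 
    rc=cv2.minAreaRect(U); cu,cy=rc[0]
    k=U-U.mean(0); e=np.linalg.svd(k,full_matrices=False)[2][0]
    P=cu*u+cy*ys+(top-.010)*n
    # closing: components along u,ys,n orthonormal
    l=P-np.array([*c,0])
    print("n",m.sum(),len(s),"rect",rc,"pca ang",np.degrees(np.arctan2(e[1],e[0])),"top",top)
    print("grip",P.round(4),"station",(np.array([l@xs,l@ys,l[2]])).round(4))
    return P
E
python3 - <<'E'
from knob import *
import pickle; p=pickle.load(open("w1.pkl","rb"))
C=np.array([px2w(p,(a/1.25,b/1.25),0.012)[:2] for a,b in[(332,217),(510,217),(508.5,373),(333,373)]])
print(C.round(4).tolist(),C.mean(0)); a=(C[2]+C[3]-C[0]-C[1])/2; b=(C[1]+C[2]-C[0]-C[3])/2
print(np.linalg.norm(a),np.degrees(np.arctan2(a[1],a[0])),np.linalg.norm(b),np.degrees(np.arctan2(b[1],b[0]))-90)
c=C.mean(0); yaw=(np.degrees(np.arctan2(a[1],a[0]))+np.degrees(np.arctan2(b[1],b[0]))-90)/2
knob(p,yaw,c)
xs,ys,zs,n,u=axes(yaw)
R0=px2w(p,(362/1.25,287.5/1.25),.048); l=R0[:2]-c; print("recess",R0,l@xs[:2],l@ys[:2])
q=r.capture("top"); knob(q,yaw,c)
E
```

```text
[[0.4168, -0.0762], [0.4945, 0.1247], [0.6965, 0.0619], [0.6097, -0.1621]] [ 0.55437866 -0.01292029]
0.21104413563342087 -20.65265358562699 0.22780858083658975 -21.15439327606812
n 513 333 rect ((0.4798656702041626, 0.228742778301239), (0.014312919229269028, 0.049537293612957), 33.727787017822266) pca ang -56.418747 top -0.17303838513780487
grip [0.5523 0.0339 0.0998] station [-0.0187  0.043   0.0998]
recess [ 0.50322764 -0.0695498   0.048     ] -0.027579235493224767 -0.07115274747407724Traceback (most recent call last):
  File "<stdin>", line 10, in <module>
  File "knob.py", line 7, in knob
    q=w[m]; h=q@n; top=np.percentile(h,95); s=q[h>top-.006]
                       ~~~~~~~~~~~~~^^^^^^
    return _quantile_unchecked(
        a, q, axis, out, overwrite_input, method, keepdims, weights)
    return _ureduce(a,
                    func=_quantile_ureduce_func,
    ...<5 lines>...
                    overwrite_input=overwrite_input,
                    method=method)
    r = func(a, **kwargs)
    result = _quantile(arr,
                       quantiles=q,
    ...<2 lines>...
                       out=out,
                       weights=wgt)
    slices_having_nans = np.isnan(arr[-1, ...])
                                  ~~~^^^^^^^^^
IndexError: index -1 is out of bounds for axis 0 with size 0
```

```bash
cat >> h.py <<'E'
YAW=-20.9; G=np.array([.5523,.0339,.0998])
def kpose(cam,h,flip=-1):
    xs,ys,zs,n,u=axes(YAW); return G+h*n, Rtool(-n,flip*(-np.sin(cam)*u+np.cos(cam)*ys))
def steps(P,Rt,k):
    "k equal calls; prints per-call final shift/turn in the axes at each call's start"
    p,Q=tcp();P=np.array(P);rv=(Q.inv()*Rt).as_rotvec()
    for i in range(k):
        q0=Q*R.from_rotvec(rv*i/k); print(i,"shift",(q0.inv().apply((P-p)/k)/.15).round(3).tolist(),"turn",(rv/k/(np.pi/4)).round(3).tolist())
E
python3 - <<'E'
from h import *
P,Rt=kpose(-.98,.07); print(P); steps(P,Rt,4); go(P,Rt)
E
```

```text
[0.51756344 0.0471646  0.15910786]
0 shift [0.334, 0.102, 0.043] turn [-0.667, -0.101, -0.19]
1 shift [0.322, 0.12, 0.075] turn [-0.667, -0.101, -0.19]
2 shift [0.312, 0.118, 0.114] turn [-0.667, -0.101, -0.19]
3 shift [0.306, 0.095, 0.146] turn [-0.667, -0.101, -0.19]
shift [1.3377, 0.4063, 0.1704] turn [-2.6685, -0.4043, -0.7595] | mm 211.3 deg 126.2
```

Emit:
{"op": "send_rows", "data": {"plan": [[[0,0.03,0],[-0.178,-0.027,-0.05]],[[0,0.06,0],[-0.356,-0.054,-0.1]],[[0,0.1,0],[-0.534,-0.081,-0.15]],[[0,0.13,0],[-0.712,-0.108,-0.2]],[[0,0.16,0],[-0.89,-0.135,-0.253]]], "jaw": 0}}

```text
time_s: 4.45
tcp_pos: [0.4799, 0.022, 0.3596]
eef_rot: [-81.3, 77.0, -61.7]
contact_force: [-0.3, 0.1, -0.2]
gripper_width: 0.0531
```

Emit:
{"op": "send_rows", "data": {"plan": [[[0,0.03,0],[-0.178,-0.027,-0.05]],[[0,0.06,0],[-0.356,-0.054,-0.1]],[[0,0.1,0],[-0.534,-0.081,-0.15]],[[0,0.13,0],[-0.712,-0.108,-0.2]],[[0,0.16,0],[-0.89,-0.135,-0.253]]]}}

```text
time_s: 4.95
tcp_pos: [0.4724, 0.0442, 0.3543]
eef_rot: [-102.8, 65.8, -41.6]
contact_force: [-1.0, 0.1, -0.9]
gripper_width: 0.0441
```

```bash
python3 - <<'E'
from h import *
P,Rt=kpose(-.98,.07); steps(P,Rt,2); print(tcp()[0],r.get_state()["joints"])
E
```

```text
0 shift [0.637, 0.142, 0.143] turn [-0.436, -0.066, -0.125]
1 shift [0.63, 0.152, 0.16] turn [-0.436, -0.066, -0.125]
[0.47238711 0.04417125 0.35427098] [ 49.2228782  -11.36695072 -32.15579112  25.59422841 -71.44679485
 -86.74632343]
```

Emit:
{"op": "send_rows", "data": {"plan": [[[0.12,0.03,0.03],[-0.09,-0.013,-0.025]],[[0.25,0.06,0.06],[-0.18,-0.026,-0.05]],[[0.38,0.09,0.09],[-0.27,-0.04,-0.075]],[[0.51,0.12,0.12],[-0.36,-0.053,-0.1]],[[0.637,0.142,0.143],[-0.436,-0.066,-0.125]]]}}

```text
time_s: 5.45
tcp_pos: [0.4952, 0.0457, 0.256]
eef_rot: [-113.5, 61.4, -31.3]
contact_force: [-0.3, 0.1, 0.1]
gripper_width: 0.0439
```

Emit:
{"op": "send_rows", "data": {"plan": [[[0.12,0.03,0.03],[-0.09,-0.013,-0.025]],[[0.25,0.06,0.06],[-0.18,-0.026,-0.05]],[[0.38,0.09,0.09],[-0.27,-0.04,-0.075]],[[0.51,0.12,0.13],[-0.36,-0.053,-0.1]],[[0.63,0.152,0.16],[-0.436,-0.066,-0.125]]]}}

```text
time_s: 5.95
tcp_pos: [0.5336, 0.0546, 0.1821]
eef_rot: [-125.8, 59.9, -22.6]
contact_force: [1.0, -0.6, 0.5]
gripper_width: 0.0438
```

```bash
python3 - <<'E'
from knob import *
P,Rt=kpose(-.98,.07); go(P,Rt); P,Rt=kpose(-.98,0); go(P,Rt); print(tcp()[0],r.get_state()["joints"])
p=r.capture("wrist"); save(p,"w2.png",None,1)
try: knob(p,YAW,(.554,-.0135))
except Exception as e: print(e)
E
```

```text
shift [0.0924, 0.1693, 0.0147] turn [0.011, 0.0087, -0.0468] | mm 29.0 deg 2.2
shift [0.5588, 0.1521, 0.0114] turn [0.011, 0.0087, -0.0468] | mm 86.9 deg 2.2
[0.53362627 0.05463327 0.18208366] [ 35.76625013  -3.07901858 -58.16779605  56.86304127 -30.69781442
 -71.53177143]
n 1756 1006 rect ((0.47968047857284546, 0.2287875860929489), (0.014262675307691097, 0.049729108810424805), 33.566558837890625) pca ang 123.76328 top -0.17322613897437866
grip [0.5522 0.034  0.0996] station [-0.0186  0.0438  0.0996]
```

View pics/w2.png

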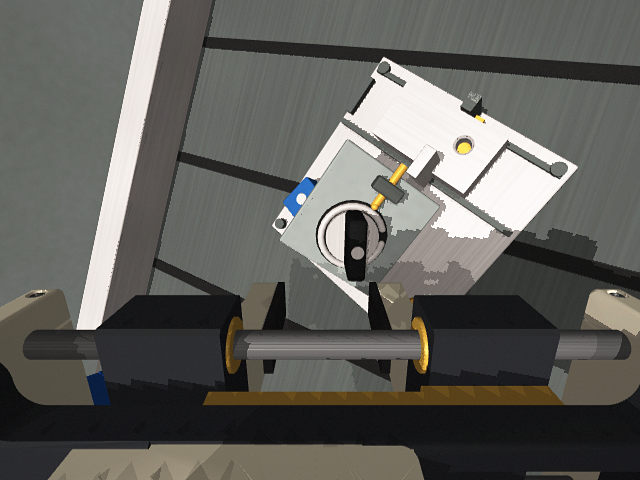

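Bar re-measured: grip (0.5522, 0.034, 0.0996), 14×50 mm, angle -56.3°; the picture shows bar at (355,245), notch near (382,240), follower at (390,187). Joint 3 is near its range limit, so I'll approach more directly.

Emit:
{"op": "send_rows", "data": {"plan": [[[0.04,0.03,0],[0,0,0]],[[0.08,0.06,0],[0,0,-0.01]],[[0.12,0.1,0],[0,0,-0.02]],[[0.18,0.13,0],[0,0,-0.03]],[[0.25,0.155,0.01],[0.01,0.01,-0.045]]]}}

```text
time_s: 6.5
tcp_pos: [0.5498, 0.0519, 0.1658]
eef_rot: [-126.1, 60.3, -23.2]
contact_force: [0.4, 0.2, 0.6]
gripper_width: 0.0439
```

```bash
sed -i 's/G=np.array(.*)/G=np.array([.5522,.0340,.0997])/' h.py; python3 - <<'E'
from h import *
P,Rt=kpose(-.982,0); go(P,Rt); print(tcp()[0],r.get_state()["joints"])
E
```

```text
shift [0.4134, 0.1936, 0.0133] turn [0.0079, 0.0088, -0.0591] | mm 68.5 deg 2.7
[0.54976756 0.05189772 0.16577117] [ 31.810009    -0.19691331 -58.22141775  61.59854114 -27.47063769
 -73.72421923]
```

```bash
cat > kin.py <<'E'
from h import *
from scipy.optimize import least_squares
S=[([-55.97,20.55,.68,0,-70.133,-16.508],[.203,-.643,.223]),([13.999,.390,-6.736,.159,-82.595,-86.484],[.49885,-.07439,.36278]),
([24.192,-3.063,-10.491,.215,-82.312,-135.072],[.47086,-.00028,.35969]),([49.223,-11.367,-32.156,25.594,-71.447,-86.746],[.47239,.04417,.35427]),
([35.766,-3.079,-58.168,56.863,-30.698,-71.532],[.53363,.05463,.18208]),([31.81,-.197,-58.221,61.599,-27.471,-73.724],[.54977,.0519,.16577])]
e=lambda ax,a:R.from_euler(ax,a,degrees=True)
def fk(q,k):
    r0,ey,d1,a2,a3,L3,L6,ew=k
    A=e("z",q[0]); p=A.apply([r0,ey,d1]); A=A*e("y",q[1]); p=p+A.apply([0,0,a2]); A=A*e("y",-q[2]); p=p+A.apply([L3,0,a3])
    A=A*e("x",k4*q[3])*R.identity(); p=p+A.apply([0,ew,0]); A=A*e("y",-q[4]); p=p+A.apply([L6,0,0]); A=A*e("x",k6*q[5])
    return p,A
k4,k6=1,-1
if __name__=="__main__":
  print(tcp()[1].as_matrix().round(3))
  for k4 in(1,-1):
    f=lambda k:np.concatenate([fk(q,k)[0]-x for q,x in S]+[[0.01*(v) for v in k[:2]*0]])
    for ini in([0,-.19,.3,.4,0,.4,.25,0],[0,0,.3,.4,0,.4,.25,-.19]):
        s=least_squares(f,ini); print(k4,s.x.round(3),np.abs(s.fun).max()); 
    for k6 in (1,-1): print(fk(S[5][0],s.x)[1].as_matrix().round(3))
E
python3 kin.py
```

```text
[[ 0.455 -0.877 -0.152]
 [-0.195 -0.264  0.944]
 [-0.869 -0.4   -0.292]]
1 [ 0.243 -0.269 -0.461  0.564  0.154  0.183 -0.123  0.071] 0.06855175821106091
1 [ 0.243 -0.269 -0.461  0.564  0.154  0.183 -0.123  0.071] 0.06855175784267298
[[ 0.027 -0.779  0.627]
 [ 0.494  0.555  0.669]
 [-0.869  0.292  0.4  ]]
[[ 0.027  0.994 -0.109]
 [ 0.494 -0.108 -0.862]
 [-0.869 -0.031 -0.494]]
-1 [-0.001  0.001  0.202  0.601 -0.001  0.465  0.382 -0.193] 0.000501244577665344
-1 [-0.001  0.001  0.202  0.601 -0.001  0.465  0.382 -0.193] 0.0005012450749284636
[[ 0.455 -0.344 -0.821]
 [-0.195 -0.938  0.285]
 [-0.869  0.031 -0.494]]
[[ 0.455 -0.152  0.877]
 [-0.195  0.944  0.264]
 [-0.869 -0.292  0.4  ]]
```

```bash
cat >> kin.py <<'E'
k4=-1;k6=-1
K=[0,0,.202,.601,0,.465,.382,-.193]
LO=np.array([-176.03,-82.01,-58.28,-173.87,-174.79,-173.66]);HI=np.array([176.03,121.73,71.71,95.51,-.11,173.66])
def FK(q):
    p,A=fk(q,K); return p,A*e("x",-90)
def ik(P,Rt,seed=None,tries=30):
    best=None;rng=np.random.default_rng(0)
    def f(q):
        p,A=FK(q); return np.concatenate([(p-P)*10,(Rt.inv()*A).as_rotvec()])
    for i in range(tries):
        q0=np.array(seed,float) if(seed is not None and i==0) else rng.uniform(LO,HI)
        q0=np.clip(q0,LO+.1,HI-.05)
        s=least_squares(f,q0,bounds=(LO,HI),x_scale=60.,max_nfev=200)
        if best is None or s.cost<best.cost: best=s
        if best.cost<1e-8: break
    p,A=FK(best.x); return best.x,np.linalg.norm(p-P)*1e3,np.degrees((Rt.inv()*A).magnitude())
E
sed -i 's/^if __name__.*/if 0:/' kin.py
python3 - <<'E'
from kin import *
q=r.get_state()["joints"]; p,A=FK(q); t,Q=tcp(); print("fk err",p-t,np.degrees((A.inv()*Q).magnitude()))
for fl in(-1,1):
  for h in(0,.03,.07):
    for cam in(-.982,-.5,0): 
        x,a,b=ik(*kpose(cam,h,fl),q); print(fl,h,cam,x.round(1),"err mm",a.round(1),"deg",b.round(1))
E
```

```text
fk err [0.00231189 0.00011342 0.00079067] 1.621771038483136e-14
-1 0 -0.982 [-1.680e+01  4.300e+00 -5.040e+01 -1.739e+02 -1.000e-01 -1.558e+02] err mm 1.2 deg 4.0
-1 0 -0.5 [-1.680e+01  4.300e+00 -5.040e+01 -1.739e+02 -1.000e-01 -1.282e+02] err mm 1.2 deg 4.0
-1 0 0 [-1.680e+01  4.300e+00 -5.040e+01 -1.739e+02 -1.000e-01 -9.950e+01] err mm 1.2 deg 4.0
-1 0.03 -0.982 [-1.670e+01 -2.000e-01 -5.220e+01 -1.739e+02 -1.000e-01 -1.558e+02] err mm 2.2 deg 6.5
-1 0.03 -0.5 [-1.670e+01 -2.000e-01 -5.220e+01 -1.739e+02 -1.000e-01 -1.282e+02] err mm 2.2 deg 6.5
-1 0.03 0 [-1.670e+01 -2.000e-01 -5.220e+01 -1.739e+02 -1.000e-01 -9.960e+01] err mm 2.2 deg 6.5
-1 0.07 -0.982 [ 37.1  -2.1 -58.3  51.6 -31.2 -69.3] err mm 1.9 deg 5.5
-1 0.07 -0.5 [ 37.1  -2.1 -58.3  51.6 -31.2 -41.6] err mm 1.9 deg 5.5
-1 0.07 0 [ 37.1  -2.1 -58.3  51.6 -31.2 -13. ] err mm 1.9 deg 5.5
1 0 -0.982 [-1.680e+01  4.300e+00 -5.040e+01 -1.739e+02 -1.000e-01  2.420e+01] err mm 1.2 deg 4.0
1 0 -0.5 [-1.680e+01  4.300e+00 -5.040e+01 -1.739e+02 -1.000e-01  5.180e+01] err mm 1.2 deg 4.0
1 0 0 [-1.680e+01  4.300e+00 -5.040e+01 -1.739e+02 -1.000e-01  8.050e+01] err mm 1.2 deg 4.0
1 0.03 -0.982 [-1.670e+01 -2.000e-01 -5.220e+01 -1.739e+02 -1.000e-01  2.420e+01] err mm 2.2 deg 6.5
1 0.03 -0.5 [-1.670e+01 -2.000e-01 -5.220e+01 -1.739e+02 -1.000e-01  5.180e+01] err mm 2.2 deg 6.5
1 0.03 0 [-1.670e+01 -2.000e-01 -5.220e+01 -1.739e+02 -1.000e-01  8.040e+01] err mm 2.2 deg 6.5
1 0.07 -0.982 [ 37.1  -2.1 -58.3  51.6 -31.2 110.7] err mm 1.9 deg 5.5
1 0.07 -0.5 [ 37.1  -2.1 -58.3  51.6 -31.2 138.4] err mm 1.9 deg 5.5
1 0.07 0 [ 37.1  -2.1 -58.3  51.6 -31.2 167. ] err mm 1.9 deg 5.5
```

```bash
cat >> kin.py <<'E'
def pose2(cam,h,tilt,az,flip=-1,gz=0.):
    "tool axis tilt (deg from vertical), az (deg added to station yaw); tool y nearest to bar thickness"
    xs,ys,zs,n,u=axes(YAW); x2=axes(YAW+az)[0]; t=np.radians(tilt); a=np.sin(t)*x2-np.cos(t)*zs
    return G+h*n,Rtool(a,flip*(-np.sin(cam)*u+np.cos(cam)*ys))
E
python3 - <<'E'
from kin import *
q=r.get_state()["joints"]
for az in(-20,-10,0,10,20):
  for tilt in (32,28,24,20):
    o=[]
    for h in(0,.04):
        x,a,b=ik(*pose2(-.6,h,tilt,az),q,8); o.append((x.round(0).tolist(),a.round(1),b.round(1)))
    print(az,tilt,o)
E
```

```text
-20 32 [([32.0, 10.0, -58.0, 67.0, -33.0, -62.0], np.float64(0.8), np.float64(2.3)), ([38.0, 5.0, -58.0, 60.0, -37.0, -59.0], np.float64(0.3), np.float64(0.8))]
-20 28 [([31.0, 9.0, -58.0, 65.0, -30.0, -58.0], np.float64(0.0), np.float64(0.0)), ([38.0, 5.0, -56.0, 53.0, -35.0, -51.0], np.float64(0.0), np.float64(0.0))]
-20 24 [([33.0, 9.0, -54.0, 52.0, -30.0, -46.0], np.float64(0.0), np.float64(0.0)), ([38.0, 5.0, -52.0, 43.0, -36.0, -41.0], np.float64(0.0), np.float64(0.0))]
-20 20 [([33.0, 10.0, -49.0, 39.0, -31.0, -34.0], np.float64(0.0), np.float64(0.0)), ([37.0, 6.0, -48.0, 33.0, -38.0, -30.0], np.float64(0.0), np.float64(0.0))]
-10 32 [([30.0, 8.0, -58.0, 66.0, -28.0, -58.0], np.float64(2.1), np.float64(5.9)), ([36.0, 3.0, -58.0, 58.0, -33.0, -55.0], np.float64(1.5), np.float64(4.3))]
-10 28 [([28.0, 8.0, -58.0, 64.0, -26.0, -54.0], np.float64(1.0), np.float64(2.8)), ([34.0, 3.0, -58.0, 57.0, -30.0, -51.0], np.float64(0.4), np.float64(1.2))]
-10 24 [([28.0, 7.0, -58.0, 61.0, -24.0, -50.0], np.float64(0.0), np.float64(0.0)), ([35.0, 3.0, -55.0, 47.0, -30.0, -42.0], np.float64(0.
[... 1388 characters left out ...]
 -52.0, 33.0, -26.0, -25.0], np.float64(0.0), np.float64(0.0))]
20 32 [([21.0, 4.0, -58.0, 47.0, -8.0, -29.0], np.float64(2.6), np.float64(9.7)), ([27.0, -1.0, -58.0, 42.0, -14.0, -29.0], np.float64(2.3), np.float64(7.9))]
20 28 [([22.0, 4.0, -58.0, 49.0, -9.0, -32.0], np.float64(1.7), np.float64(6.0)), ([27.0, -1.0, -58.0, 44.0, -15.0, -31.0], np.float64(1.2), np.float64(4.1))]
20 24 [([22.0, 5.0, -58.0, 50.0, -10.0, -34.0], np.float64(0.6), np.float64(2.2)), ([28.0, -1.0, -58.0, 45.0, -16.0, -32.0], np.float64(0.1), np.float64(0.3))]
20 20 [([27.0, 6.0, -54.0, 35.0, -16.0, -23.0], np.float64(0.0), np.float64(0.0)), ([31.0, 1.0, -51.0, 27.0, -24.0, -18.0], np.float64(0.0), np.float64(0.0))]
```

```bash
python3 - <<'E'
from kin import *
q=r.get_state()["joints"]
for az,ti in((-5,22),(-8,23),(0,21)):
  for h in(.003,.06):
    for cam in(-.982,0.1):
        x,a,b=ik(*pose2(cam,h,ti,az),q,4); print(az,ti,h,cam,x.round(1).tolist(),a.round(1),b.round(1))
for h in (.06,.003): P,Rt=pose2(-.982,h,22,-5); go(P,Rt)
E
```

```text
-5 22 0.003 -0.982 [28.6, 6.4, -56.3, 52.8, -22.5, -64.4] 0.0 0.0
-5 22 0.003 0.1 [28.6, 6.4, -56.3, 52.8, -22.5, -2.7] 0.0 0.0
-5 22 0.06 -0.982 [37.2, 0.3, -52.5, 38.1, -32.7, -56.1] 0.0 0.0
-5 22 0.06 0.1 [37.2, 0.3, -52.5, 38.1, -32.7, 5.6] 0.0 0.0
-8 23 0.003 -0.982 [28.7, 6.6, -56.9, 56.0, -23.4, -68.0] 0.0 0.0
-8 23 0.003 0.1 [28.7, 6.6, -56.9, 56.0, -23.4, -6.1] 0.0 0.0
-8 23 0.06 -0.982 [37.7, 0.5, -53.2, 40.5, -33.5, -59.3] 0.0 0.0
-8 23 0.06 0.1 [37.7, 0.5, -53.2, 40.5, -33.5, 2.7] 0.0 0.0
0 21 0.003 -0.982 [28.2, 6.1, -55.7, 49.1, -21.0, -60.1] 0.0 0.0
0 21 0.003 0.1 [28.2, 6.1, -55.7, 49.1, -21.0, 1.3] 0.0 0.0
0 21 0.06 -0.982 [36.3, -0.2, -51.9, 35.2, -31.5, -52.2] 0.0 0.0
0 21 0.06 0.1 [36.3, -0.2, -51.9, 35.2, -31.5, 9.2] 0.0 0.0
shift [0.0138, 0.2121, 0.0162] turn [-0.0011, -0.0828, 0.1514] | mm 32.0 deg 7.8
shift [0.3934, 0.1945, 0.0135] turn [-0.0011, -0.0828, 0.1514] | mm 65.9 deg 7.8
```

Emit:
{"op": "send_rows", "data": {"plan": [[[0,0.04,0],[0,-0.03,0.06]],[[0,0.09,0],[0,-0.06,0.11]],[[0.01,0.14,0.01],[0,-0.08,0.15]],[[0.012,0.19,0.015],[0,-0.083,0.151]],[[0.014,0.212,0.016],[0,-0.083,0.151]]], "jaw": -0.2}}

```text
time_s: 7.0
tcp_pos: [0.522, 0.0452, 0.1501]
eef_rot: [-128.5, 68.0, -25.9]
contact_force: [-0.0, 0.0, 0.2]
gripper_width: 0.0352
```

```bash
python3 - <<'E'
from kin import *
for h in (.06,.003): P,Rt=pose2(-.982,h,22,-5); go(P,Rt)
print(r.get_state()["joints"],r.get_state()["gripper_width"])
E
```

```text
shift [-0.0016, -0.0039, 0.0] turn [-0.0011, -0.0004, 0.001] | mm 0.6 deg 0.1
shift [0.3723, -0.0661, -0.0271] turn [-0.0011, -0.0004, 0.001] | mm 56.9 deg 0.1
[ 36.96971091   0.38861386 -52.39342256  38.21016812 -32.67142209
 -56.09169627] 0.0351515613837598
```

Reached exactly. Descend along the axis, then close gently.

Emit:
{"op": "send_rows", "data": {"plan": [[[0.08,-0.014,-0.006],[0,0,0]],[[0.16,-0.028,-0.012],[0,0,0]],[[0.25,-0.044,-0.018],[0,0,0]],[[0.32,-0.057,-0.023],[0,0,0]],[[0.372,-0.066,-0.027],[0,0,0]]]}}

```text
time_s: 7.5
tcp_pos: [0.5498, 0.0343, 0.1012]
eef_rot: [-128.6, 68.0, -25.9]
contact_force: [0.9, -0.3, 0.1]
gripper_width: 0.0351
```

Emit:
{"op": "send_rows", "data": {"plan": [[[0,0,0],[0,0,0]],[[0,0,0],[0,0,0]],[[0,0,0],[0,0,0]],[[0,0,0],[0,0,0]],[[0,0,0],[0,0,0]]], "jaw": -1, "force": 8}}

```text
time_s: 8.0
tcp_pos: [0.5503, 0.0347, 0.102]
eef_rot: [-128.4, 67.9, -25.8]
contact_force: [4.3, -2.3, -0.8]
gripper_width: 0.0143
```

```bash
python3 - <<'E'
from kin import *
s=r.get_state();print(s["gripper_width"],s["contact_force"],s["moment"])
for c in (-.982,-.6,-.2,.05): P,Rt=pose2(c,.003,22,-5); go(P,Rt)
E
```

```text
0.014280015810153266 [ 4.26930661 -2.25226168 -0.76164196] [ 0.05644914  0.10452833 -0.02640814]
shift [-0.0005, -0.0028, -0.0018] turn [-0.0002, -0.0002, 0.0019] | mm 0.5 deg 0.1
shift [-0.0005, -0.0028, -0.0018] turn [-0.4894, -0.0006, 0.0018] | mm 0.5 deg 22.0
shift [-0.0005, -0.0028, -0.0018] turn [-0.9955, -0.0009, 0.0017] | mm 0.5 deg 44.8
shift [-0.0005, -0.0028, -0.0018] turn [-1.3093, -0.0011, 0.0016] | mm 0.5 deg 58.9
```

Emit:
{"op": "send_rows", "data": {"plan": [[[0,0,0],[-0.15,0,0]],[[0,0,0],[-0.3,0,0]],[[0,0,0],[-0.45,0,0]],[[0,0,0],[-0.6,0,0]],[[0,0,0],[-0.75,0,0]]]}}

```text
time_s: 8.5
tcp_pos: [0.5501, 0.0352, 0.1022]
eef_rot: [-162.3, 67.9, -25.6]
contact_force: [-1.4, 2.1, -1.3]
gripper_width: 0.0158
```

```bash
python3 - <<'E'
from kin import *
s=r.get_state();print(s["gripper_width"],s["contact_force"],s["moment"])
for c in (-.2,0): P,Rt=pose2(c,.003,22,-5); go(P,Rt)
E
```

```text
0.015750039442789424 [-1.44876344  2.09444122 -1.2993045 ] [ 0.81080859  1.48273809 -0.15746172]
shift [0.0015, 0.0005, -0.0054] turn [-0.2393, -0.0011, 0.0025] | mm 0.8 deg 10.8
shift [0.0015, 0.0005, -0.0054] turn [-0.4905, -0.0014, 0.0024] | mm 0.8 deg 22.1
```

Emit:
{"op": "send_rows", "data": {"plan": [[[0,0,-0.004],[-0.12,0,0]],[[0,0,-0.005],[-0.24,0,0]],[[0,0,-0.005],[-0.36,0,0]],[[0,0,-0.005],[-0.48,0,0]],[[0,0,-0.005],[-0.5,0,0]]]}}

```text
time_s: 9.0
tcp_pos: [0.5504, 0.0351, 0.1025]
eef_rot: [175.1, 67.9, -25.5]
contact_force: [-2.2, 1.0, 1.2]
gripper_width: 0.016
```

```bash
python3 - <<'E'
from kin import *
s=r.get_state();print(s["gripper_width"],s["contact_force"],s["moment"])
for c in (-.2,0,.05): P,Rt=pose2(c,.003,22,-5); go(P,Rt)
q=r.capture("top"); save(q,"t3.png",(270,190,430,330),4)
E
```

```text
0.016038602973245938 [-2.16010985  1.01454718  1.18370065] [ 0.82319068  1.75843342 -0.05185075]
shift [0.0032, 0.0022, -0.0024] turn [0.2636, -0.0016, 0.003] | mm 0.7 deg 11.9
shift [0.0032, 0.0022, -0.0024] turn [0.0124, -0.0019, 0.0028] | mm 0.7 deg 0.6
shift [0.0032, 0.0022, -0.0024] turn [-0.0502, -0.0019, 0.0027] | mm 0.7 deg 2.3
```

View pics/t3.png

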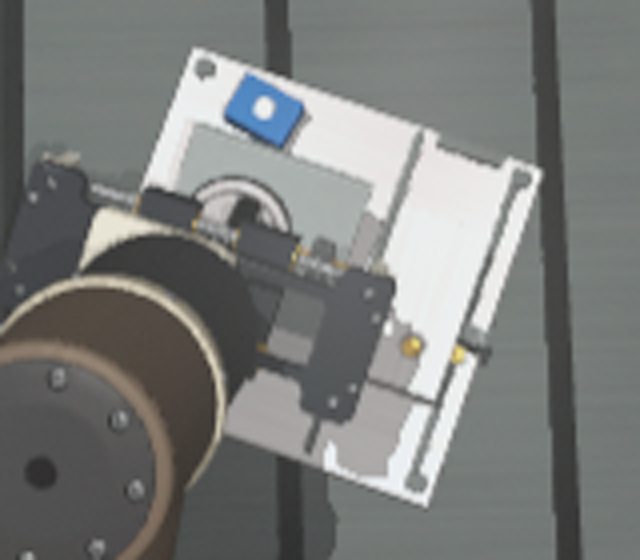

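Picture: jaws around the bar, tool now aligned with station x; bar end at (243,210). I'll turn slightly past, then open and back off to check.

Emit:
{"op": "send_rows", "data": {"plan": [[[0,0,0],[-0.05,0,0]],[[0,0,0],[-0.1,0,0]],[[0,0,0],[-0.1,0,0]],[[0,0,0],[-0.03,0,0]],[[0,0,0],[0,0,0]]]}}

```text
time_s: 9.55
tcp_pos: [0.5506, 0.0352, 0.1028]
eef_rot: [175.5, 67.9, -25.5]
contact_force: [-1.0, 1.5, 0.8]
gripper_width: 0.0135
```

Emit:
{"op": "send_rows", "data": {"plan": [[[0,0,0],[0,0,0]],[[0,0,0],[0,0,0]],[[0,0,0],[0,0,0]],[[0,0,0],[0,0,0]],[[0,0,0],[0,0,0]]], "jaw": -0.2}}

```text
time_s: 10.05
tcp_pos: [0.5506, 0.0352, 0.1028]
eef_rot: [175.5, 67.9, -25.5]
contact_force: [0.0, 0.1, 0.1]
gripper_width: 0.0346
```

```bash
python3 - <<'E'
from kin import *
s=r.get_state();print(s["gripper_width"],s["contact_force"],s["moment"])
P,Rt=pose2(0,.07,22,-5); go(P,Rt)
E
```

```text
0.034649535875615214 [0.03970777 0.12698292 0.09132386] [0.43789428 1.32074538 0.00480629]
shift [-0.4354, 0.0165, 0.0773] turn [0.0056, -0.0024, 0.0032] | mm 66.4 deg 0.3
```

Emit:
{"op": "send_rows", "data": {"plan": [[[-0.09,0.003,0.015],[0,0,0]],[[-0.18,0.006,0.03],[0,0,0]],[[-0.27,0.01,0.047],[0,0,0]],[[-0.36,0.013,0.064],[0,0,0]],[[-0.435,0.016,0.077],[0,0,0]]]}}

```text
time_s: 10.55
tcp_pos: [0.5172, 0.0476, 0.1595]
eef_rot: [175.5, 67.9, -25.4]
contact_force: [0.6, 0.3, -0.4]
gripper_width: 0.0352
```

```bash
python3 - <<'E'
from knob import *
p=r.capture("wrist"); save(p,"w4.png",(180,60,500,300),2.4)
try: knob(p,YAW,(.554,-.0135))
except Exception as e: print(e)
for t in ["recess","lug_top"]:
    for o in r.find_in(p,t)[:2]: print(t,np.round(o["uv"],1),round(o["score"],2),px2w(p,o["uv"]).round(4))
E
```

```text
n 1858 1075 rect ((0.4804984927177429, 0.22868612408638), (0.013595301657915115, 0.049318455159664154), 89.61042785644531) pca ang 179.72559 top -0.17328829655477399
grip [0.5529 0.0337 0.0999] station [-0.0179  0.0437  0.0999]
recess [607.7 151.5] 0.7 [ 0.5339 -0.2682  0.0205]
recess [438.1 224.6] 0.56 [ 0.5282 -0.0673  0.049 ]
lug_top [441.9 224.9] 0.65 [ 0.5267 -0.0707  0.0484]
lug_top [320.8 216.6] 0.41 [0.5635 0.0318 0.1183]
```

View pics/w4.png

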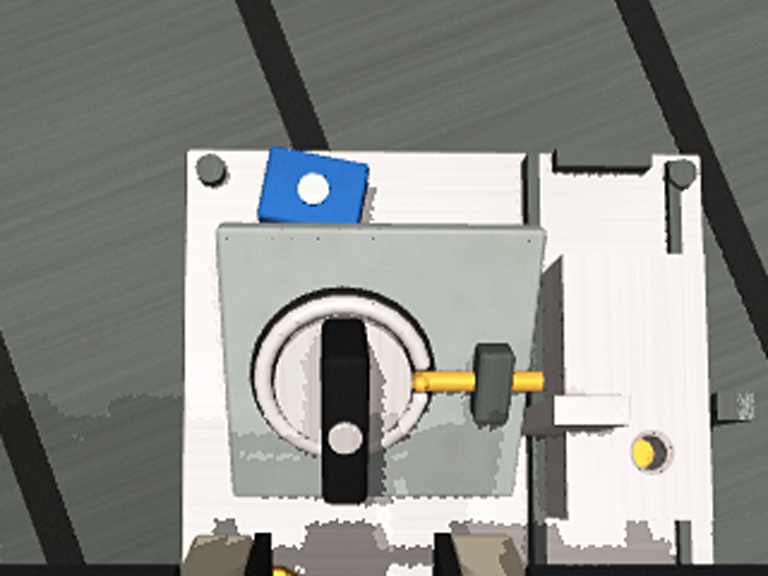

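Knob at 0 (-0.3°), with the follower's tip in the notch (crop (420,381)) and its far end clear of the slide; magnet and collar undisturbed. Next, the pin.

```bash
python3 - <<'E'
from kin import *
xs,ys,zs,n,u=axes(YAW)
p=r.capture("wrist"); w=cloud(p)
R0=px2w(p,(180+652/2.4,60+452/2.4),.048); print("recess",R0)
# refine: white slide-top ring / hole via depth below .046 near recess
d=w-R0; l=np.stack([d@xs,d@ys,w[...,2]],-1)
m=(l[...,2]>.072)&(abs(l[...,0])<.04)&(abs(l[...,1])<.05)&(l[...,2]<.09); print("lug rel recess",l[m].min(0),l[m].max(0),m.sum())
m=(np.hypot(l[...,0],l[...,1])<.012)&(p["color"][...,2]<110); print("hole",m.sum(),np.mean(np.argwhere(m),0)[::-1]); c=np.mean(np.argwhere(m),0)[::-1]; print(px2w(p,c,.048),px2w(p,c,.036))
q=r.get_state()["joints"];H=np.array([.502,.2737])
for f in(1,-1):
    Rt=Rtool([0,0,-1],f*xs)
    for P in([*H,.083],[*H,.2],[R0[0],R0[1],.12],[R0[0]+.045*xs[0],R0[1]+.045*xs[1],.1]):
        x,a,b=ik(np.array(P),Rt,q,6); print(f,x.round(1).tolist(),a.round(1),b.round(1))
    steps([*H,.25],Rt,4)
E
```

```text
recess [ 0.505008   -0.07039541  0.048     ]
lug rel recess [0.00714512 0.01904629 0.07206618] [0.03895975 0.04993608 0.08157173] 483
hole 149 [451.32885906 248.59731544]
[ 0.50490067 -0.07002118  0.048     ] [ 0.5036365  -0.07477925  0.036     ]
1 [48.3, 18.4, -23.0, -0.0, -48.6, 110.8] 0.0 0.0
1 [48.3, 11.8, -14.9, 0.0, -63.4, 110.8] 0.0 0.0
1 [14.3, 10.5, -28.3, -0.0, -51.3, 144.8] 0.0 0.0
1 [11.4, 15.7, -24.2, -0.0, -50.1, 147.7] 0.0 0.0
0 shift [-0.21, -0.337, 0.089] turn [-0.494, -0.089, -0.104]
1 shift [-0.179, -0.364, -0.035] turn [-0.494, -0.089, -0.104]
2 shift [-0.157, -0.339, -0.161] turn [-0.494, -0.089, -0.104]
3 shift [-0.148, -0.267, -0.27] turn [-0.494, -0.089, -0.104]
-1 [48.3, 18.4, -23.0, 0.0, -48.6, -69.2] 0.0 0.0
-1 [48.3, 11.8, -14.9, -0.0, -63.4, -69.2] 0.0 0.0
-1 [14.3, 10.5, -28.3, -0.0, -51.3, -35.2] 0.0 0.0
-1 [11.4, 15.7, -24.2, 0.0, -50.1, -32.3] 0.0 0.0
0 shift [-0.21, -0.337, 0.089] turn [0.493, -0.104, 0.089]
1 shift [-0.218, -0.261, 0.224] turn [0.493, -0.104, 0.089]
2 shift [-0.21, -0.139, 0.32] turn [0.493, -0.104, 0.089]
3 shift [-0.187, 0.009, 0.362] turn [0.493, -0.104, 0.089]
```

Emit:
{"op": "send_rows", "data": {"plan": [[[-0.07,-0.06,0.01],[0.1,-0.02,0.018]],[[-0.12,-0.13,0.03],[0.2,-0.04,0.036]],[[-0.16,-0.2,0.05],[0.3,-0.062,0.054]],[[-0.2,-0.27,0.07],[0.4,-0.083,0.072]],[[-0.21,-0.337,0.089],[0.493,-0.104,0.089]]]}}

```text
time_s: 11.25
tcp_pos: [0.514, 0.1044, 0.1814]
eef_rot: [-173.0, 72.7, -37.1]
contact_force: [-0.4, -0.1, 0.2]
gripper_width: 0.0348
```

Emit:
{"op": "send_rows", "data": {"plan": [[[-0.044,-0.052,0.045],[0.1,-0.02,0.018]],[[-0.088,-0.104,0.09],[0.2,-0.04,0.036]],[[-0.13,-0.156,0.135],[0.3,-0.062,0.054]],[[-0.175,-0.21,0.18],[0.4,-0.083,0.072]],[[-0.218,-0.261,0.224],[0.493,-0.104,0.089]]], "jaw": 0.2}}

```text
time_s: 11.75
tcp_pos: [0.5106, 0.1609, 0.2031]
eef_rot: [-162.3, 78.1, -49.1]
contact_force: [-0.2, -0.8, 0.5]
gripper_width: 0.0525
```

Emit:
{"op": "send_rows", "data": {"plan": [[[-0.042,-0.028,0.064],[0.1,-0.02,0.018]],[[-0.084,-0.056,0.128],[0.2,-0.04,0.036]],[[-0.126,-0.084,0.192],[0.3,-0.062,0.054]],[[-0.168,-0.112,0.256],[0.4,-0.083,0.072]],[[-0.21,-0.139,0.32],[0.493,-0.104,0.089]]]}}

```text
time_s: 12.25
tcp_pos: [0.5075, 0.2173, 0.2248]
eef_rot: [-152.7, 84.0, -62.1]
contact_force: [-0.7, 0.2, -0.5]
gripper_width: 0.0527
```

```bash
python3 - <<'E'
from kin import *
xs=axes(YAW)[0]; go([.502,.2737,.2],Rtool([0,0,-1],-xs)); print(r.get_state()["joints"].round(1),tcp()[0])
E
```

```text
shift [0.1274, 0.04, 0.3903] turn [0.4776, -0.1063, 0.0831] | mm 61.9 deg 22.3
[ 47.6   8.9 -17.9   6.2 -65.4 -49.7] [0.50754083 0.21726343 0.22476958]
```

Emit:
{"op": "send_rows", "data": {"plan": [[[0.01,0.01,0.08],[0.1,-0.02,0.017]],[[0.03,0.02,0.16],[0.2,-0.042,0.033]],[[0.07,0.03,0.25],[0.3,-0.064,0.05]],[[0.1,0.035,0.33],[0.4,-0.085,0.066]],[[0.127,0.04,0.39],[0.478,-0.106,0.083]]]}}

```text
time_s: 12.75
tcp_pos: [0.5024, 0.2734, 0.1983]
eef_rot: [162.5, 89.9, -128.6]
contact_force: [0.6, -0.0, -0.7]
gripper_width: 0.0528
```

```bash
python3 - <<'E'
from kin import *
xs=axes(YAW)[0]; p=r.capture("wrist"); save(p,"w5.png"); w=cloud(p)
near=(abs(w[...,0]-.502)<.05)&(abs(w[...,1]-.274)<.05)
m=near&(abs(w[...,2]-.094)<.003); print("pin top",m.sum(),w[m].mean(0),cv2.minEnclosingCircle(w[m][:,:2].astype(np.float32)))
m=near&(abs(w[...,2]-.05)<.003); print("holder",cv2.minAreaRect(w[m][:,:2].astype(np.float32)))
go([.502,.2737,.083],Rtool([0,0,-1],-xs))
E
```

```text
pin top 513 [0.50329178 0.27245903 0.09411715] ((0.5034835934638977, 0.27275940775871277), 0.011041047982871532)
holder ((0.5034580826759338, 0.27315065264701843), (0.060097090899944305, 0.06051653251051903), 6.048300266265869)
shift [0.7642, -0.0011, -0.0004] turn [-0.0098, -0.0018, -0.0025] | mm 114.6 deg 0.5
```

View pics/w5.png

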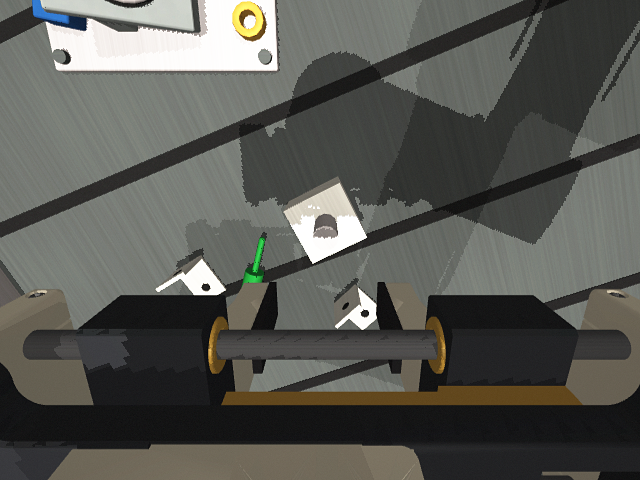

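```bash
python3 - <<'E'
from kin import *
xs,ys=axes(YAW)[:2]
for c in("wrist","top","scene"):
    p=r.capture(c); w=cloud(p); C=p["color"].astype(int)
    m=(C[...,1]>1.6*C[...,0])&(C[...,1]>1.6*C[...,2])&(abs(w[...,0]-.59)<.08)&(abs(w[...,1]-.29)<.08)
    d=w[m]-np.array([.5034,.2728,0]); print(c,m.sum(),w[m].min(0),w[m].max(0),"rel xs",(d@xs).min(),(d@xs).max(),"ys",(d@ys).min(),(d@ys).max(),r.get_state()["time_s"])
go([.5034,.2728,.083],Rtool([0,0,-1],-xs))
E
```

```text
wrist 476 [0.57568804 0.27078693 0.00086735] [0.62372704 0.31831219 0.02387337] rel xs 0.06663731465804067 0.09787282400187225 ys 0.024950733398458123 0.0827610813042406 12.85Traceback (most recent call last):
  File "<stdin>", line 6, in <module>
    return umr_minimum(a, axis, None, out, keepdims, initial, where)
ValueError: zero-size array to reduction operation minimum which has no identity
```

The green pin lies flat (z ≤ 24 mm) and is well clear. Pin top circle has radius 11 mm at (0.5034, 0.2728), as it should. Descend.

Emit:
{"op": "send_rows", "data": {"plan": [[[0.17,-0.003,0],[-0.01,0,0]],[[0.34,-0.006,-0.002],[-0.01,0,0]],[[0.5,-0.009,-0.004],[-0.01,-0.002,-0.002]],[[0.65,-0.009,-0.008],[-0.01,-0.002,-0.002]],[[0.764,-0.009,-0.009],[-0.01,-0.002,-0.002]]]}}

```text
time_s: 13.4
tcp_pos: [0.5028, 0.2696, 0.0826]
eef_rot: [-154.3, 89.8, -84.7]
contact_force: [0.6, 0.5, -0.2]
gripper_width: 0.0524
```

Emit:
{"op": "send_rows", "data": {"plan": [[[0,0,0],[0,0,0]],[[0,0,0],[0,0,0]],[[0,0,0],[0,0,0]],[[0,0,0],[0,0,0]],[[0,0,0],[0,0,0]]], "jaw": -1, "force": 40}}

```text
time_s: 13.9
tcp_pos: [0.5032, 0.27, 0.0836]
eef_rot: [-127.2, 89.8, -57.6]
contact_force: [-0.5, -0.1, 2.5]
gripper_width: 0.0204
```

```bash
python3 - <<'E'
from kin import *
s=r.get_state(); print(s["tcp_pos"],s["contact_force"],s["gripper_width"])
xs=axes(YAW)[0]; go([.5034,.2728,.083],Rtool([0,0,-1],-xs))
E
```

```text
[0.50317742 0.26999846 0.08364193] [-0.49295019 -0.11913751  2.50785551] 0.020375827908520244
shift [0.0042, 0.0051, 0.018] turn [0.0123, -0.0022, 0.0029] | mm 2.9 deg 0.6
```

Emit:
{"op": "send_rows", "data": {"plan": [[[-0.1,0,0],[0,0,0]],[[-0.2,0,0],[0,0,0]],[[-0.35,0,0],[0,0,0]],[[-0.5,0,0],[0,0,0]],[[-0.65,0,0],[0,0,0]]]}}

```text
time_s: 14.4
tcp_pos: [0.5028, 0.2701, 0.1823]
eef_rot: [-123.9, 89.8, -54.3]
contact_force: [-0.5, 0.2, -1.9]
gripper_width: 0.02
```

```bash
python3 - <<'E'
from kin import *
s=r.get_state(); print(s["tcp_pos"],s["contact_force"],s["gripper_width"])
p=r.capture("wrist"); save(p,"w6.png",(200,180,460,380),3)
t,Q=tcp()
print("TCP px",w2px(p,t),"expected tip px",w2px(p,t+Q.apply([.075,0,0])),w2px(p,t+Q.apply([.075,0,.003])))
for n in("pin_tip","pin_grip"):
    for o in r.find_in(p,n)[:2]: print(n,o["uv"],o["score"],px2w(p,o["uv"]))
E
```

```text
[0.50282732 0.27012317 0.18229713] [-0.53184826  0.21828368 -1.90929768] 0.020032630836815613
TCP px [324.06951876 303.01152995] expected tip px [324.34937839 254.00390306] [324.35503846 257.78027885]
pin_tip [328.1, 301.0] 0.61 [0.50106839 0.26764689 0.19281493]
pin_tip [253.7, 279.8] 0.58 [0.60022391 0.30599672 0.01512991]
pin_grip [252.4, 280.8] 0.89 [0.60177191 0.30636287 0.01578341]
pin_grip [328.4, 296.0] 0.87 [0.49992024 0.26495775 0.19302134]
```

View pics/w6.png

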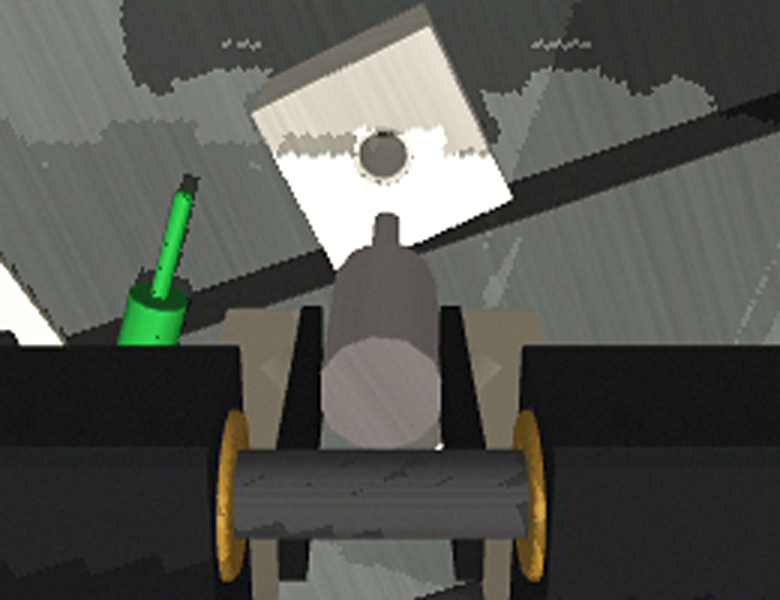

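Tip held straight, at px (328.7,254), and the holder hole is visible at (328,232). I'll calibrate the camera bias on this hole (the pin came straight out of it) and reuse it at the recess.

Emit:
{"op": "send_rows", "data": {"plan": [[[-0.06,0,0],[0,0,0]],[[-0.12,0,0],[0,0,0]],[[-0.2,0,0],[0,0,0]],[[-0.28,0,0],[0,0,0]],[[-0.28,0,0],[0,0,0]]]}}

```text
time_s: 15.05
tcp_pos: [0.5044, 0.2716, 0.2273]
eef_rot: [-51.0, 89.6, 18.7]
contact_force: [0.5, -0.1, -2.0]
gripper_width: 0.0201
```

```bash
cat > hole.py <<'E'
from kin import *
def hole(p,z,guess,rad=.013,up=6):
    "circle of the hole mouth (chamfer outer) by Hough near guess px"
    g=cv2.cvtColor(p["color"],cv2.COLOR_RGB2GRAY); u,v=w2px(p,[*guess[:2],z]); u,v=int(u),int(v); h=30
    c=cv2.resize(g[v-h:v+h,u-h:u+h],None,fx=up,fy=up,interpolation=cv2.INTER_CUBIC)
    o=cv2.HoughCircles(cv2.GaussianBlur(c,(0,0),3),cv2.HOUGH_GRADIENT,1,20,param1=80,param2=18,minRadius=5*up,maxRadius=14*up)
    cand=[] if o is None else [((a/up+u-h-.4),(b/up+v-h-.4),k/up) for a,b,k in o[0][:4]]
    return cand,c
E
python3 - <<'E'
from hole import *
xs=axes(YAW)[0]; t,Q=tcp(); p=r.capture("wrist"); t2,_=tcp(); print(t,t2,"joints",r.get_state()["joints"].round(1))
c,im=hole(p,.05,(.5035,.273)); 
for a,b,k in c: W=px2w(p,(a,b),.05); print((round(a,1),round(b,1),round(k,1)),W.round(4),"bias vs grasp (.5031,.2700)",(W[:2]-[.5031,.2700]).round(4))
steps([.504,-.071,.225],Rtool([0,0,-1],-xs),3)
a,b,k=c[0] if c else (30,30,5)
cv2.imwrite("pics/hh.png",im)
E
```

```text
[0.50440424 0.27157284 0.22734052] [0.5039059  0.27130405 0.22614505] joints [ 48.   10.6 -12.7   0.2 -66.3 -68.4]
(np.float32(328.7), np.float32(216.4), np.float32(6.9)) [0.5033 0.2725 0.05  ] bias vs grasp (.5031,.2700) [0.0002 0.0025]
0 shift [0.001, -0.264, -0.713] turn [0.004, 0.002, 0.002]
1 shift [0.002, -0.267, -0.712] turn [0.004, 0.002, 0.002]
2 shift [0.002, -0.269, -0.711] turn [0.004, 0.002, 0.002]
```

Emit:
{"op": "send_rows", "data": {"plan": [[[0,-0.04,-0.1],[0,0,0]],[[0,-0.1,-0.27],[0,0,0]],[[0,-0.17,-0.45],[0,0,0]],[[0,-0.24,-0.65],[0,0,0]],[[0,-0.33,-0.88],[0,0,0]]]}}

```text
time_s: 15.6
tcp_pos: [0.5037, 0.1287, 0.2253]
eef_rot: [-54.4, 89.7, 15.3]
contact_force: [0.4, -0.7, -1.6]
gripper_width: 0.02
```

Emit:
{"op": "send_rows", "data": {"plan": [[[0,-0.07,-0.19],[0,0,0]],[[0,-0.14,-0.37],[0,0,0]],[[0,-0.21,-0.56],[0,0,0]],[[0,-0.27,-0.72],[0,0,0]],[[0,-0.32,-0.85],[0,0,0]]]}}

```text
time_s: 16.1
tcp_pos: [0.5036, -0.0096, 0.2247]
eef_rot: [-53.9, 89.8, 15.8]
contact_force: [0.5, 0.4, -1.0]
gripper_width: 0.0204
```

```bash
python3 - <<'E'
from hole import *
xs=axes(YAW)[0]; go([.504,-.071,.225],Rtool([0,0,-1],-xs))
E
```

```text
shift [-0.0027, -0.1448, -0.3826] turn [0.0123, 0.0029, 0.0039] | mm 61.4 deg 0.6
```

Emit:
{"op": "send_rows", "data": {"plan": [[[0,-0.04,-0.1],[0,0,0]],[[0,-0.08,-0.2],[0,0,0]],[[0,-0.12,-0.3],[0,0,0]],[[0,-0.145,-0.38],[0.01,0.003,0.003]],[[0,-0.145,-0.383],[0.012,0.003,0.004]]]}}

```text
time_s: 16.6
tcp_pos: [0.5033, -0.0725, 0.2242]
eef_rot: [126.0, 89.9, -165.0]
contact_force: [-1.2, 0.8, -2.4]
gripper_width: 0.0203
```

```bash
python3 - <<'E'
from hole import *
xs,ys=axes(YAW)[:2]; p=r.capture("wrist"); save(p,"w7.png",(220,120,440,340),3)
c,im=hole(p,.048,(.505,-.0705)); t,Q=tcp()
for a,b,k in c: W=px2w(p,(a,b),.048); print((round(a,1),round(b,1),round(k,1)),W.round(4)); B=W[:2]-[.0002,.0025]; print("target",B); go([*B,.14],Rtool([0,0,-1],-xs))
print(t)
E
```

```text
[ 0.50352308 -0.07187098  0.22423407]
```

View pics/w7.png

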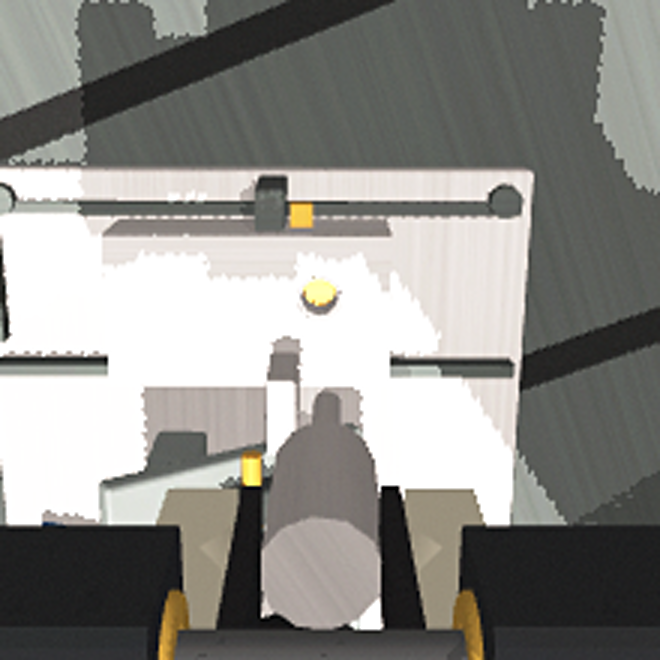

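```bash
python3 - <<'E'
from hole import *
xs,ys=axes(YAW)[:2]; p=r.capture("wrist")
C=p["color"][205:233,312:342].astype(int); 
m=((C[...,2]<150)); n,l,st,ce=cv2.connectedComponentsWithStats(m.astype(np.uint8)); 
for i in range(1,n):
    if st[i][4]>20: print(st[i]+[312,205,0,0,0],ce[i]+[312,205])
i=1+np.argmax(st[1:,4]); pts=np.argwhere(l==i)[:,::-1].astype(np.float32); (cu,cv),rd=cv2.minEnclosingCircle(pts); print("circ",cu+312,cv+205,rd)
for uv in((cu+312,cv+205),(326.8,218.7)):
    W=px2w(p,uv,.047); B=W[:2]-[.0002,.0025]; print(W.round(4),"target",B.round(4)); go([*B,.135],Rtool([0,0,-1],-xs))
E
```

```text
[321 216  11   8  42] [326.02380952 220.47619048]
circ 326.0 218.25 5.483028411865234
[ 0.5043 -0.0705  0.047 ] target [ 0.5041 -0.073 ]
shift [0.5956, -0.007, -0.0087] turn [-0.0011, -0.0002, -0.0007] | mm 89.4 deg 0.1
[ 0.5037 -0.0697  0.047 ] target [ 0.5035 -0.0722]
shift [0.5956, -0.0014, -0.0055] turn [-0.0011, -0.0002, -0.0007] | mm 89.3 deg 0.1
```

Recess (px ≈ 326.5,218.5) with the same bias → target (0.5038, -0.0726), 1 mm from where the tool stands. Descend.

Emit:
{"op": "send_rows", "data": {"plan": [[[0.12,-0.002,-0.004],[0,0,0]],[[0.25,-0.004,-0.007],[0,0,0]],[[0.4,-0.004,-0.007],[0,0,0]],[[0.52,-0.004,-0.007],[0,0,0]],[[0.595,-0.004,-0.007],[0,0,0]]]}}

```text
time_s: 17.2
tcp_pos: [0.5031, -0.0721, 0.1337]
eef_rot: [113.5, 89.9, -177.4]
contact_force: [0.5, -0.4, -1.1]
gripper_width: 0.0201
```

```bash
python3 - <<'E'
from hole import *
xs,ys=axes(YAW)[:2]; s=r.get_state(); print(s["tcp_pos"],s["contact_force"]); go([.5038,-.0726,.1055],Rtool([0,0,-1],-xs))
E
```

```text
[ 0.50314858 -0.07209838  0.13367333] [ 0.51188099 -0.40935721 -1.12418077]
shift [0.1878, -0.0056, -0.0014] turn [-0.0004, -0.0011, -0.0026] | mm 28.2 deg 0.1
```

Emit:
{"op": "send_rows", "data": {"plan": [[[0.04,-0.004,0],[0,0,0]],[[0.08,-0.005,-0.001],[0,0,0]],[[0.12,-0.005,-0.001],[0,0,0]],[[0.155,-0.005,-0.001],[0,0,0]],[[0.185,-0.005,-0.001],[0,0,0]]]}}

```text
time_s: 17.7
tcp_pos: [0.5042, -0.0725, 0.1061]
eef_rot: [114.7, 89.9, -176.2]
contact_force: [-1.0, 0.5, 2.7]
gripper_width: 0.0202
```

```bash
python3 - <<'E'
from hole import *
xs,ys=axes(YAW)[:2]; s=r.get_state(); print(s["tcp_pos"],s["contact_force"],s["moment"]); go([.5038,-.0726,.1045],Rtool([0,0,-1],-xs))
E
```

```text
[ 0.50417771 -0.07250075  0.10610764] [-0.96901995  0.52486851  2.73667814] [ 0.11879663  0.26854031 -0.02896092]
shift [0.0107, 0.0021, -0.0015] turn [-0.0001, -0.0006, -0.0014] | mm 1.7 deg 0.1
```

Spring felt (+3.8 N), tip ~5.5 mm into the button travel. Press 1 mm further and push out.

Emit:
{"op": "send_rows", "data": {"plan": [[[0.004,0,0],[0,0,0]],[[0.008,0,0],[0,0,0]],[[0.008,-0.015,0],[0,0,0]],[[0.008,-0.04,0],[0,0,0]],[[0.008,-0.065,0],[0,0,0]]]}}

```text
time_s: 18.2
tcp_pos: [0.5134, -0.0761, 0.105]
eef_rot: [112.0, 89.9, -178.9]
contact_force: [-2.9, 0.9, 2.6]
gripper_width: 0.0199
```

```bash
python3 - <<'E'
from hole import *
xs,ys=axes(YAW)[:2]; s=r.get_state(); print(s["tcp_pos"],s["contact_force"],s["moment"]); a=np.array([.5038,-.0726,.1048]);print("travel",(s["tcp_pos"]-a)@xs,(s["tcp_pos"]-a)@ys)
for d in(.03,.046): go(a+d*xs,Rtool([0,0,-1],-xs))
E
```

```text
[ 0.51343453 -0.07607092  0.10504843] [-2.91190422  0.93839793  2.64771319] [0.43837515 1.05598573 0.02611652]
travel 0.010238831578354628 0.00019445277370353198
shift [0.0015, -0.1317, -0.0013] turn [-0.0002, -0.0006, -0.0016] | mm 19.8 deg 0.1
shift [0.0014, -0.2384, -0.0013] turn [-0.0002, -0.0006, -0.0016] | mm 35.8 deg 0.1
```

Emit:
{"op": "send_rows", "data": {"plan": [[[0.001,-0.04,0],[0,0,0]],[[0.001,-0.08,0],[0,0,0]],[[0.001,-0.12,0],[0,0,0]],[[0.001,-0.16,0],[0,0,0]],[[0.001,-0.19,0],[0,0,0]]]}}

```text
time_s: 18.7
tcp_pos: [0.5408, -0.0865, 0.1049]
eef_rot: [118.9, 89.9, -172.0]
contact_force: [-2.0, 1.0, 4.2]
gripper_width: 0.0204
```

```bash
python3 - <<'E'
from hole import *
xs,ys=axes(YAW)[:2]; s=r.get_state(); print(s["tcp_pos"],s["contact_force"],s["moment"]); a=np.array([.5038,-.0726,.1048]);print("travel",(s["tcp_pos"]-a)@xs,(s["tcp_pos"]-a)@ys)
for d in(.045,.05): go(a+d*xs,Rtool([0,0,-1],-xs))
E
```

```text
[ 0.54076454 -0.08653129  0.10486733] [-1.96826461  0.99527252  4.19029415] [0.38071872 1.06555634 0.00841536]
travel 0.039502254902467226 0.00017198232118072958
shift [0.0004, -0.0367, -0.0011] turn [-0.0003, -0.0007, -0.0013] | mm 5.5 deg 0.1
shift [0.0004, -0.07, -0.0011] turn [-0.0003, -0.0007, -0.0013] | mm 10.5 deg 0.1
```

Emit:
{"op": "send_rows", "data": {"plan": [[[0,-0.02,0],[0,0,0]],[[0,-0.04,0],[0,0,0]],[[0,-0.055,0],[0,0,0]],[[0,-0.065,0],[0,0,0]],[[0,-0.073,0],[0,0,0]]]}}

```text
time_s: 19.2
tcp_pos: [0.5508, -0.0904, 0.1048]
eef_rot: [115.3, 89.9, -175.6]
contact_force: [-4.0, 1.4, 4.9]
gripper_width: 0.0201
```

```bash
python3 - <<'E'
from hole import *
xs,ys=axes(YAW)[:2]; s=r.get_state(); print(s["tcp_pos"],s["contact_force"],s["moment"]); a=np.array([.5038,-.0726,.1048]);print("travel",(s["tcp_pos"]-a)@xs,"Fx",s["contact_force"]@xs)
E
```

```text
[ 0.55078206 -0.09043142  0.10478991] [-3.99499394  1.36226895  4.905258  ] [0.57326342 1.74178286 0.04564636]
travel 0.05025200046477544 Fx -4.218114317319351
```

Emit:
{"op": "send_rows", "data": {"plan": [[[0,-0.008,0],[0,0,0]],[[0,-0.015,0],[0,0,0]],[[0,-0.022,0],[0,0,0]],[[0,-0.022,0],[0,0,0]],[[0,-0.022,0],[0,0,0]]]}}

```text
time_s: 19.7
tcp_pos: [0.5521, -0.0916, 0.1045]
eef_rot: [111.2, 89.7, -179.7]
contact_force: [-6.1, 2.1, 7.0]
gripper_width: 0.0203
```

```bash
python3 - <<'E'
from hole import *
xs,ys=axes(YAW)[:2]; s=r.get_state(); print(s["tcp_pos"],s["contact_force"],s["moment"]); a=np.array([.5038,-.0726,.1048]);print("travel",(s["tcp_pos"]-a)@xs,"Fx",s["contact_force"]@xs,s["gripper_width"])
E
```

```text
[ 0.55209698 -0.09157299  0.10448583] [-6.06728847  2.05590773  7.01995919] [1.0004611  2.92431796 0.03289594]
travel 0.05188764530985295 Fx -6.401508447110247 0.0203093107322677
```

Force and moment climb while motion stalls: the slide is against its stop. Relieve 2.5 mm, lift out, and verify.

Emit:
{"op": "send_rows", "data": {"plan": [[[0,0.016,0],[0,0,0]],[[-0.05,0.018,0],[0,0,0]],[[-0.2,0.018,0],[0,0,0]],[[-0.4,0.018,0],[0,0,0]],[[-0.65,0.018,0],[0,0,0]]]}}

```text
time_s: 20.2
tcp_pos: [0.5494, -0.0906, 0.202]
eef_rot: [111.3, 89.6, -179.7]
contact_force: [0.4, -0.4, -0.8]
gripper_width: 0.0201
```

Emit:
{"op": "send_rows", "data": {"plan": [[[-0.06,0.06,0],[0,0,0]],[[-0.11,0.12,0],[0,0,0]],[[-0.14,0.2,0],[0,0,0]],[[-0.16,0.28,0],[0,0,0]],[[-0.16,0.3,0],[0,0,0]]]}}

```text
time_s: 20.7
tcp_pos: [0.5059, -0.0741, 0.2261]
eef_rot: [109.7, 89.6, 178.8]
contact_force: [-0.8, 0.3, -0.8]
gripper_width: 0.0203
```

```bash
python3 - <<'E'
from hole import *
xs,ys=axes(YAW)[:2]; t,Q=tcp(); print(t); p=r.capture("wrist"); save(p,"w8.png",(180,110,480,335),2.6)
w=cloud(p); d=w-np.array([.5038,-.0726+.0025,0]); l=np.stack([d@xs,d@ys,w[...,2]],-1)
m=(l[...,2]>.077)&(l[...,2]<.083)&(abs(l[...,0]-.05)<.05)&(l[...,1]>0)&(l[...,1]<.045); print("lug",m.sum(),l[m].min(0),l[m].max(0),np.median(l[m],0))
go([.504,.2710,.2265],Rtool([0,0,-1],-xs))
E
```

```text
[ 0.50585243 -0.07405727  0.22613924]
lug 266 [0.05319444 0.01845183 0.07725434] [0.06313653 0.04493053 0.08197399] [0.05790861 0.03155865 0.08012587]
shift [-0.0024, 0.8338, 2.1439] turn [0.0, -0.0033, -0.0091] | mm 345.1 deg 0.4
```

View pics/w8.png

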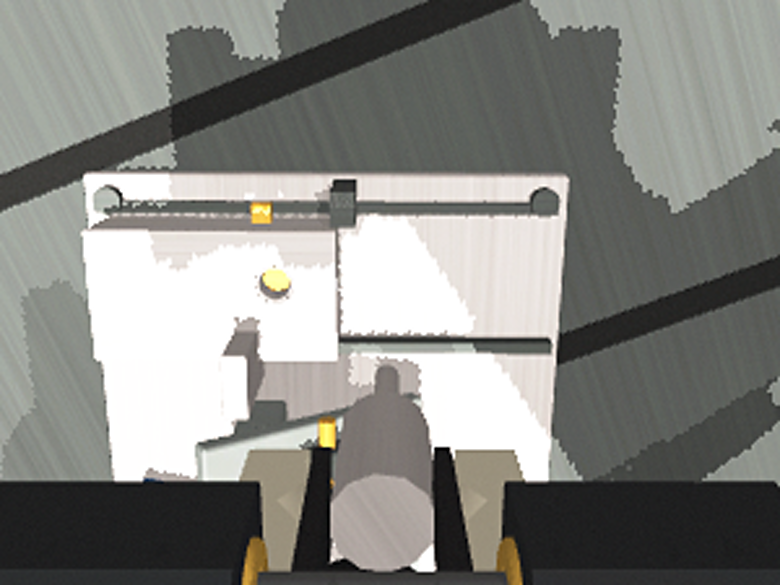

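```bash
python3 - <<'E'
from hole import *
xs,ys=axes(YAW)[:2]; p=r.capture("wrist"); w=cloud(p)
W=px2w(p,(285.8,218.8),.047); print("recess shift",(W[:2]-[.5038,-.0701])@xs[:2],(W[:2]-[.5038,-.0701])@ys[:2])
import pickle; q=pickle.load(open("w1.pkl","rb"))
for nm,pp in(("before",q),("now",p)):
    w=cloud(pp); d=w-np.array([.5038,-.0701,0]); l=np.stack([d@xs,d@ys,w[...,2]],-1)
    m=(abs(l[...,2]-.080)<.003)&(abs(l[...,0]-.03)<.06)&(l[...,1]>.008)&(l[...,1]<.045); print(nm,m.sum(),np.percentile(l[m],[3,50,97],axis=0).round(4).tolist())
E
```

```text
recess shift 0.04504174858355924 -0.0006093387490827418
before 130 [[0.0086, 0.0206, 0.0783], [0.0132, 0.0324, 0.08], [0.0179, 0.0444, 0.0816]]
now 256 [[0.0534, 0.0193, 0.0783], [0.058, 0.0308, 0.08], [0.0628, 0.0433, 0.0814]]
```

Recess moved 45.0 mm and lug 44.8 mm: slide fully out; pin still straight in the jaws. Return to the holder.

Emit:
{"op": "send_rows", "data": {"plan": [[[0,0.04,0.1],[0,0,0]],[[0,0.1,0.26],[0,0,0]],[[0,0.17,0.44],[0,0,0]],[[0,0.25,0.64],[0,0,0]],[[0,0.33,0.85],[0,0,0]]]}}

```text
time_s: 21.3
tcp_pos: [0.506, 0.0636, 0.2255]
eef_rot: [113.8, 89.5, -177.2]
contact_force: [1.0, 0.7, -0.8]
gripper_width: 0.0204
```

Emit:
{"op": "send_rows", "data": {"plan": [[[0,0.07,0.18],[0,0,0]],[[0,0.14,0.36],[0,0,0]],[[0,0.21,0.55],[0,0,0]],[[0,0.28,0.73],[0,0,0]],[[0,0.33,0.85],[0,0,0]]]}}

```text
time_s: 21.8
tcp_pos: [0.5053, 0.2021, 0.2246]
eef_rot: [118.4, 89.5, -172.5]
contact_force: [0.7, -0.0, -1.3]
gripper_width: 0.0202
```

```bash
python3 - <<'E'
from hole import *
xs=axes(YAW)[0]; print(tcp()[0]); go([.5036,.2707,.2265],Rtool([0,0,-1],-xs))
E
```

```text
[0.50534404 0.20206208 0.22464925]
shift [-0.0128, 0.174, 0.4234] turn [0.0006, -0.0054, -0.01] | mm 68.7 deg 0.5
```

Emit:
{"op": "send_rows", "data": {"plan": [[[0,0.06,0.13],[0,0,0]],[[-0.005,0.12,0.27],[0,-0.005,-0.01]],[[-0.01,0.165,0.39],[0,-0.005,-0.01]],[[-0.012,0.174,0.423],[0,-0.005,-0.01]],[[-0.012,0.174,0.423],[0,-0.005,-0.01]]]}}

```text
time_s: 22.3
tcp_pos: [0.5036, 0.2712, 0.226]
eef_rot: [159.5, 89.9, -131.4]
contact_force: [-0.9, -0.1, -1.2]
gripper_width: 0.0204
```

```bash
python3 - <<'E'
from hole import *
xs=axes(YAW)[0]; p=r.capture("wrist"); t,Q=tcp(); print(t)
c,im=hole(p,.05,(.5035,.273)); 
for a,b,k in c: W=px2w(p,(a,b),.05); print((round(a,1),round(b,1),round(k,1)),W.round(4),"target",(W[:2]-[.0002,.0025]).round(4))
save(p,"w9.png",(250,180,410,330),4)
go([.5033,.2703,.135],Rtool([0,0,-1],-xs))
E
```

```text
[0.50353291 0.27051329 0.22600712]
(np.float32(327.2), np.float32(218.2), np.float32(6.7)) [0.5032 0.2725 0.05  ] target [0.503 0.27 ]
shift [0.6067, 0.0007, -0.0012] turn [0.0009, -0.0015, -0.0006] | mm 91.0 deg 0.1
```

View pics/w9.png

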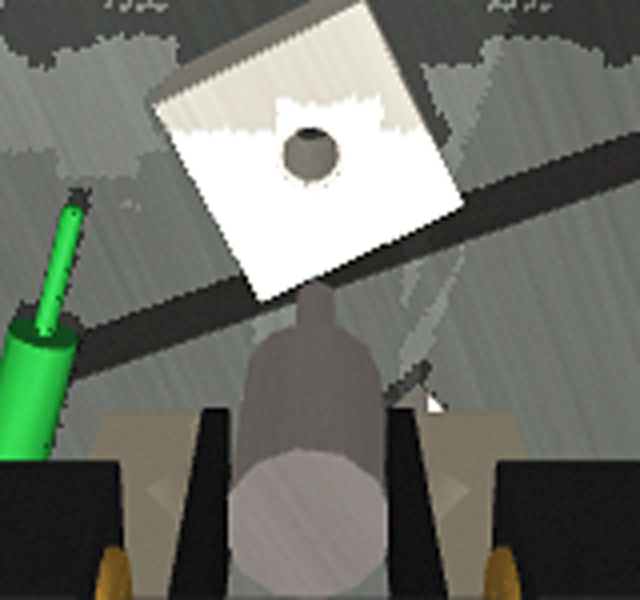

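Tip in the same image place as before (≈(328.7,251)), so the pin hasn't shifted; the hole gives target (0.503, 0.270). Descend.

Emit:
{"op": "send_rows", "data": {"plan": [[[0.12,0.001,-0.001],[0,0,0]],[[0.25,0.002,-0.002],[0,0,0]],[[0.4,0.002,-0.002],[0,0,0]],[[0.53,0.002,-0.002],[0,0,0]],[[0.6,0.002,-0.002],[0,0,0]]]}}

```text
time_s: 22.85
tcp_pos: [0.5025, 0.2687, 0.1344]
eef_rot: [152.6, 89.8, -138.3]
contact_force: [-0.4, 0.2, -1.3]
gripper_width: 0.0204
```

```bash
python3 - <<'E'
from hole import *
xs=axes(YAW)[0]; s=r.get_state(); print(s["tcp_pos"],s["contact_force"]); 
for z in(.11,.086): go([.5031,.2701,z],Rtool([0,0,-1],-xs))
E
```

```text
[0.50250765 0.26870493 0.13444847] [-0.38308577  0.20200755 -1.25920964]
shift [0.163, -0.0006, 0.0106] turn [-0.0007, -0.004, -0.0021] | mm 24.5 deg 0.2
shift [0.323, -0.0009, 0.0111] turn [-0.0007, -0.004, -0.0021] | mm 48.5 deg 0.2
```

Emit:
{"op": "send_rows", "data": {"plan": [[[0,0,0.01],[0,-0.004,-0.002]],[[0.04,0,0.01],[0,-0.004,-0.002]],[[0.08,0,0.01],[0,-0.004,-0.002]],[[0.12,0,0.01],[0,-0.004,-0.002]],[[0.16,0,0.01],[0,-0.004,-0.002]]]}}

```text
time_s: 23.35
tcp_pos: [0.5031, 0.2702, 0.1103]
eef_rot: [-22.4, 90.0, 46.7]
contact_force: [-0.1, -0.3, -1.5]
gripper_width: 0.0201
```

```bash
python3 - <<'E'
from hole import *
xs=axes(YAW)[0]; s=r.get_state(); print(s["tcp_pos"],s["contact_force"]); 
for z in(.0845,.0832): go([.5031,.2701,z],Rtool([0,0,-1],-xs))
E
```

```text
[0.50311473 0.27015385 0.1103254 ] [-0.1202212  -0.28055016 -1.49369514]
shift [0.1722, 0.0, -0.0005] turn [-0.0006, 0.0007, 0.0003] | mm 25.8 deg 0.0
shift [0.1808, 0.0, -0.0005] turn [-0.0006, 0.0007, 0.0003] | mm 27.1 deg 0.0
```

No contact: the tip is 15 mm inside the hole. Continue to seating.

Emit:
{"op": "send_rows", "data": {"plan": [[[0.05,0,0],[0,0,0]],[[0.1,0,0],[0,0,0]],[[0.14,0,0],[0,0,0]],[[0.165,0,0],[0,0,0]],[[0.175,0,0],[0,0,0]]]}}

```text
time_s: 23.85
tcp_pos: [0.503, 0.2701, 0.0836]
eef_rot: [145.5, 90.0, -145.5]
contact_force: [-2.7, 1.1, 5.6]
gripper_width: 0.0205
```

```bash
python3 - <<'E'
from hole import *
s=r.get_state(); print(s["tcp_pos"],s["contact_force"],s["moment"])
E
```

```text
[0.50301436 0.27009677 0.08363062] [-2.71443023  1.12698829  5.64085034] [0.21303684 1.1148802  0.02423456]
```

Seated (+7 N at z 0.0836, the grasp height). Release and retract.

Emit:
{"op": "send_rows", "data": {"plan": [[[0,0,0],[0,0,0]],[[0,0,0],[0,0,0]],[[0,0,0],[0,0,0]],[[0,0,0],[0,0,0]],[[0,0,0],[0,0,0]]], "jaw": 0.2}}

```text
time_s: 24.35
tcp_pos: [0.5031, 0.2702, 0.0838]
eef_rot: [-31.4, 90.0, 37.6]
contact_force: [0.5, -0.7, 0.1]
gripper_width: 0.0511
```

Emit:
{"op": "send_rows", "data": {"plan": [[[-0.1,0,0],[0,0,0]],[[-0.25,0,0],[0,0,0]],[[-0.45,0,0],[0,0,0]],[[-0.65,0,0],[0,0,0]],[[-0.8,0,0],[0,0,0]]]}}

```text
time_s: 24.85
tcp_pos: [0.5035, 0.2704, 0.206]
eef_rot: [-31.7, 89.9, 37.4]
contact_force: [0.4, -0.3, -0.4]
gripper_width: 0.0525
```

Emit:
{"op": "send_rows", "data": {"plan": [[[-0.1,0,0],[0,0,0]],[[-0.2,0,0],[0,0,0]],[[-0.3,0,0],[0,0,0]],[[-0.4,0,0],[0,0,0]],[[-0.4,0,0],[0,0,0]]]}}

```text
time_s: 25.35
tcp_pos: [0.5042, 0.2708, 0.2683]
eef_rot: [-31.7, 89.7, 37.4]
contact_force: [-0.7, 0.6, 0.3]
gripper_width: 0.0529
```

```bash
python3 - <<'E'
from hole import *
xs,ys=axes(YAW)[:2]; p=r.capture("wrist"); w=cloud(p); s=r.get_state(); print(s["tcp_pos"],s["contact_force"],s["gripper_width"])
near=(abs(w[...,0]-.503)<.04)&(abs(w[...,1]-.272)<.04)
m=near&(w[...,2]>.088); print("pin top z",np.percentile(w[m][:,2],[5,50,95]),cv2.minEnclosingCircle(w[m][:,:2].astype(np.float32)))
q=r.capture("top"); save(q,"t9.png",(160,170,510,330),2.2)
w=cloud(q); d=w-np.array([.5038,-.0701,0]); l=np.stack([d@xs,d@ys,w[...,2]],-1)
m=(abs(l[...,2]-.080)<.004)&(abs(l[...,0]-.04)<.04)&(l[...,1]>.008)&(l[...,1]<.045); print("lug",m.sum(),np.median(l[m],0))
E
```

```text
[0.50365418 0.27057908 0.26685092] [ 0.67574852 -0.15321815 -0.8989311 ] 0.05267593729778758
pin top z [0.29711797 0.3722039  0.38496982] ((0.5029993653297424, 0.2640448808670044), 0.051284514367580414)
lug 43 [0.05677274 0.03205435 0.08076404]
```

View pics/t9.png

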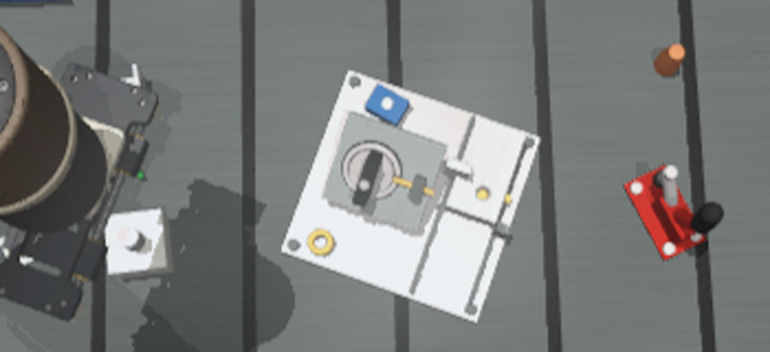

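Top view: bar along station x, follower in the notch, slide out with the lug against the far position, pin upright in the block (130,238), the loose parts in view unmoved. Final pin height check, then hand in.

```bash
python3 - <<'E'
from knob import *
p=r.capture("wrist"); w=cloud(p)
m=(abs(w[...,0]-.503)<.02)&(abs(w[...,1]-.272)<.02)&(w[...,2]>.085)&(w[...,2]<.12)
z=np.median(w[m][:,2]); print("pin top",m.sum(),z,cv2.minEnclosingCircle(w[m&(abs(w[...,2]-.094)<.003)][:,:2].astype(np.float32)))
if abs(z-.094)<.003: print(r.close_job())
E
```

```text
pin top 365 0.09412174500076426 ((0.503150224685669, 0.2730194330215454), 0.011038090102374554)
the job is handed in; nothing more can be done
None
```

The locating slide is free and fully out, and the pin is back in its holder. I handed the job in at about 25.5 s of the 72 s allowed.

**Knob:** I turned it counterclockwise from about -0.98 rad. The last close measurement put it at -0.3°, with the follower seen in the notch.

**Slide:** I pressed the button with the pin and felt the spring. With the pin still in the recess, I pushed the slide until the force rose at the stop. In the wrist camera the recess had moved 45.0 mm and the lug 44.8 mm. The final top view gave about 43.6 mm for the lug, which is within that camera's error.

**Pin:** It is back in its holder, fully down. Its top is at 94.1 mm (94 mm expected), and the circle of its top is the full 11 mm radius, so it stands upright.

**Other parts:** The magnet, collar, nozzle and clamp look unmoved in the last top view. The brackets and the green look-alike were mostly hidden by the gripper there, so I could not confirm them in that view, but nothing touched them. The wrist force stayed under about 10 N at every reading.

**Checks that disagreed:**
- The exact 32° tool tilt at the knob was out of reach because of joint 3's range. I gripped about 10° off the knob's axis with low force; the knob turned fully all the same.
- The wrist camera read about 2.5 mm off. I corrected for it using the holder hole.

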